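Swap the demo phone on the counter stand

TASK

The demo phone on the counter display stand has run down: swing the stand's lock bar open, park that phone upright in the empty bay of the charging rack, and slide the charged phone from the rack fully home into the stand's pocket with its screen facing out to the front. Then swing the lock bar fully closed over the new phone. Lower the phones into their slots, do not let them drop, and leave the power bank in its bay and everything else on the table where it is.

Things in the scene. Friction and masses are not known exactly. Their poses are not given: they have to be found in the camera images.
- display_stand: Fixed counter stand for one phone: dark foot plate 125 x 112 x 8 mm (its centre 12 mm behind the origin) carrying the leaning aluminium cradle. Origin on the table; its front is -x (the open side of the pocket, looking towards the robot or to its left), y is its left-right direction, z up. Its yaw varies.
- cradle: Leaning part of the stand, fixed to it. Origin: middle of the pocket's floor, 20 mm to the front of the stand's origin, 38 mm up. z: up along the slope, leaning back (to the stand's +x) 28 degrees (0.49 rad) from vertical; x: square to the phone's face, -x to the front; y as the stand's. A phone fully home rests on the floor, its back against the pocket's back (x = 5.9 mm), its length along z.
- pocket_mouth (a point): Middle of the pocket's open upper end, at cradle z = 58 mm. Pocket: 11.8 mm thick (cradle x -5.9 to 5.9), 80 mm wide (y -40 to 40). Front flanges (20 mm wide at each side), side cheeks and back are 50 mm tall along z, their lead-ins flare to 58 mm; the middle of the front is open above a 12 mm lip. A back spine, 54 mm wide, 5 mm thick, goes on up to z = 106 mm.
- lock_bar (a joint): Swing lock bar of the stand, radians: 0 (stop) = closed, across the top edge of the phone, which then cannot be drawn out; grows as it swings to the front, up to a stop at 1.95; clears the phone's way past about 1.4. It stays where it is left (0.035 N m of friction, half a newton at the knob). Bar 12 mm wide, at cradle z 159 to 165 mm, reaching 80 mm from the hinge (towards -y when closed).
- lock_hinge (a point): Point on the lock bar's axis, at cradle x 6, y 56, z 157 mm. The axis is parallel to the cradle's z; below this point is a round post (up to 15 mm thick), above it a collar to z = 167 mm.
- lock_knob (a point): Grip point of the lock bar's knob: upright round black knob (axis along cradle z), 17 mm in diameter above a 12 mm neck, standing on the bar, top at cradle z = 195 mm. The point is on its axis at cradle z = 183 mm; closed, it is at cradle x 3, y -14 mm. It runs on a circle of 70 mm radius about the hinge axis.
- run_down_phone: Black slab phone 76 wide x 152 long x 8.5 mm thick (box with rounded edges), 0.19 kg, at the start in the stand's pocket, leaning back against the back. Origin: middle of its back face; x along its width, y along its length (towards the end that is up), z out of its screen (screen face at z = 8.5 mm).
- charged_phone: The same kind of phone with the same axes, at the start upright in one of the two outer bays of the charging rack, its screen (its +z) facing the rack's -x side, which looks to the robot's left; its back looks to the robot's right.
- charging_rack: Fixed plywood rack, 166 (x) x 102 (y) mm, 80 mm tall. Origin on the table under its middle, z up; its yaw varies. Three upright bays side by side at x = -56, 0 and 56 mm, open at the top; a thin rod along each side ties the fins. At the start the middle one is empty; the phone and the power bank stand in the outer two, either way.
- middle_bay (a point): Middle of the floor of the rack's middle bay, 14 mm above the table. Each bay is 11.8 mm thick (rack x) and 80 mm wide (rack y). The thin fins on its two faces are 74 mm tall, with lead-ins flaring to 80 mm above the table; the cheeks at its two ends 46 mm, with lead-ins to 53 mm.
- power_bank: Grey power bank slab, 9 x 70 x 110 mm tall, 0.22 kg, upright in the other outer bay of the rack; origin at its lower end, in the middle of one face, z up. It stays there.
- mist_bottle: Bystander: small bottle, 45 mm diameter, 114 mm tall; origin under it. It stands between the stand and the rack.
- small_box_1: Bystander: brown carton 60 x 60 x 48 mm, behind the stand.
- ink_bottle_3: Bystander: ink bottle with a black cap, 44 mm diameter, 62 mm tall, between the stand and the rack near the table's front edge.
- tape_blue: Bystander: roll of paper tape, 52 mm diameter, 20 mm tall, lying flat to the right of the rack.
- marker_a: Bystander: lying marker, 135 mm long, 15 mm thick, in front of the stand.
- marker_b: Bystander: lying marker, 135 mm long, 15 mm thick, behind the gap between rack and stand.
- ink_pad: Bystander: stamp pad 77 x 54 x 16 mm, at the right on the dark mat.
- small_box_3: Bystander: small carton 65 x 65 x 40 mm, behind the gap between rack and stand.
- rubber_stamp_1: Bystander: wooden rubber stamp 30 x 30 x 53 mm, at the right on the dark mat.

How it is judged (in metres and radians):
On the way, in this order (a step that is already met when the one before it is completed fails the run):
1. the lock bar is swung open and the run-down phone is out of the stand's pocket (value of joint lock_bar above 1 rad and distance between run_down_phone and cradle above 0.13 m), for 0.1 s.
2. the charged phone sits fully home in the stand's pocket, screen to the front, with the lock bar still open (x of charged_phone in the frame of cradle between 0.001 and 0.008 m and y of charged_phone in the frame of cradle between -0.004 and 0.004 m and z of charged_phone in the frame of cradle between 0.071 and 0.081 m and angle between the y axis of charged_phone and the z axis of cradle, either way round below 0.09 rad and value of joint lock_bar above 0.6 rad), for 0.2 s.
At the end, for the whole second after the job is handed in: Charged phone at rest in the stand, screen front, seated (within 5 mm) and in line with the slope (5 degrees); lock bar closed (under 0.1 rad); run-down phone at rest in a rack bay, seated (within 6 mm), upright (7 degrees), either face to the front (x of charged_phone in the frame of cradle between 0.001 and 0.008 m and y of charged_phone in the frame of cradle between -0.004 and 0.004 m and z of charged_phone in the frame of cradle between 0.071 and 0.081 m and angle between the y axis of charged_phone and the z axis of cradle, either way round below 0.09 rad and y of run_down_phone in the frame of charging_rack between -0.004 and 0.004 m and z of run_down_phone in the frame of charging_rack between 0.084 and 0.096 m and angle between the y axis of run_down_phone and the z axis of charging_rack, either way round below 0.12 rad and (x of run_down_phone in the frame of charging_rack between -0.067 and -0.045 m or x of run_down_phone in the frame of charging_rack between -0.011 and 0.011 m or x of run_down_phone in the frame of charging_rack between 0.045 and 0.067 m) and value of joint lock_bar below 0.1 rad and linear speed of each of run_down_phone, charged_phone below 0.02 m/s and angular speed of each of run_down_phone, charged_phone below 0.2 rad/s); the robot touches nothing.
It fails at once if a phone is dropped or knocked: it moves faster than 0.5 m/s while not held ((linear speed of run_down_phone above 0.5 m/s and contact force between the fingers and run_down_phone below 0.2 N) or (linear speed of charged_phone above 0.5 m/s and contact force between the fingers and charged_phone below 0.2 N)).
It fails at once if the power bank is moved from its bay (2 cm) (distance of power_bank from where it was at the start of the episode above 0.02 m).
It fails at once if a bystander is shifted by 3 cm (distance of any of mist_bottle, small_box_1, ink_bottle_3, tape_blue, marker_a, marker_b, ink_pad, small_box_3, rubber_stamp_1 from where it was at the start of the episode above 0.03 m).
It also fails if it takes over 72 s, if anything falls off the work surface, if the arm or the gripper's body presses on something with over 40 N, if the wrist force passes 120 N, or if a joint passes its speed limit or range.

ROBOT

A 7-joint arm with a two-finger parallel gripper is mounted at the origin on a cart in front of the work surface, level with it; the furniture and walls round the work are solid. World frame = base frame: x ahead of the robot, y to its left, z up, the work surface at z = 0. Lengths are in mm, angles in rad, forces in N, time in s.
With the tool pointing down it reaches from about 400 to 875 mm from the base axis. Payload 4.4 kg.
Tool frame: the origin (TCP) lies midway between the tips of the shut fingers; the grasp point (between the pads) lies 19 mm behind it (ctrl.grip_point_offset is the distance from the TCP to the grasp point, in mm); z points along the fingers, y is the line along which they close (so a half turn about z gives the same grasp; the last joint's range is limited). The gripper opens to 85 mm and grips with 20 to 120 N. Pads are 22 mm wide; open, the fingers measure 114 mm over their backs; the gripper's body (76 mm by 85 mm) begins 54 mm behind the grasp point. The pads swing forward as they close: fully open they stand 13 mm farther back than shut.
Start: joints at [1.16, 0.628, 0.038, 1.517, -0.027, 0.996, -0.02], TCP at [219.733, -611.748, 231.313] pointing down, gripper open.
Joint ranges: [-3.06, 3.06], [-0.37, 2.12], [-1.25, 1.32], [0.18, 2.47], [-1.1, 4.24], [0.23, 1.98], [-2.94, 2.94]. Speed limits (rad/s): [2.57, 2.57, 3.14, 3.14, 3.14, 3.14, 3.14].

INTERFACE

Orientations are given as [roll, pitch, yaw] about the fixed x, y, z axes, in that order (R = Rz(yaw) Ry(pitch) Rx(roll)).
In Python, from cell import ctrl gives the robot as it stands.
- The arm moves only by the tool nudge_tcp, called after ">>>" as a command line: name --pt "numbers of a row" for each row, then --argument value for the rest. Schema: {"type":"object","properties":{"offsets":{"type":"array","items":{"type":"array","items":{"type":"number"},"minItems":7,"maxItems":7},"minItems":1,"maxItems":12},"only":{"type":"string"},"quiet":{"type":"boolean"},"lines":{"type":"string"}},"required":["offsets"],"additionalProperties":false}. offsets is a list of rows, 1 to 12 of them, each of 7 numbers: dx, dy, dz in mm, then a rotation vector rx, ry, rz in rad, then the finger opening in mm; each row shifts and turns the commanded pose from where the row before left it, along the tool's axes as they then stand; what a row does not reach is not made up. A row lasts 1/10 s, in which the tool goes at most 50 mm and 0.15 rad, less where a joint would pass 70% of its speed; a pose out of reach is approached as far as the arm can. The fingers move at their own pace and stop on an object; the grip force is fixed at half the most. Time passes only in rows, so rows that do not move let the fingers close. The tool returns the time, the measured TCP pose, the force, the opening and the grip force at its end. only (a regular expression) keeps the lines of the reply that match it, lines (a string "A,B") keeps lines A to B, and quiet returns only ok. Input that does not fit is refused with a message, and nothing moves.
- ctrl.read_state(): the state, without advancing time (a new reading comes with each control period).
- ctrl.get_image(name): name is "scene" or "top" or "wrist"; returns the picture (384x512x3 uint8, blue, green, red); there is no depth.
- ctrl.calibration(name): a dict with "fx", "fy", "cx", "cy" (pixels), "rvec" (rotation vector, rad) and "tvec" (3), from world to camera coordinates, as OpenCV has them; the wrist camera has in their place "hand_eye" (4x4, takes a point from camera to tool coordinates, whose origin is the TCP and whose axes are the flange's). Camera axes: x right, y down, z forward; pixel columns grow to the right and rows downward; lengths in mm; the calibration is good to about 2 mm. A picture is of the moment at which its call begins: read the wrist's pose just before it. calibration takes no time and is no camera call.
- ctrl.finish_job(): hands the job in; it is judged then, once.
The state is a dict: "clock": time; "qpos": joint angles; "qd": joint speeds; "tau": joint torques, N m; "eef_pos": TCP position; "tool_rot": TCP orientation; "force": force on the tool from outside, world axes, zero at the start; "torque": the same for the moment, N m; "width": finger opening in mm; "gripper_force": force on a finger pad.
Only numpy, scipy, OpenCV 4.12 (cv2) and the standard library are available. Lean on these libraries where they do the work, as an engineer would, in place of code of your own. Each camera call takes 0.05 s, during which the arm holds its last target. There are 200 camera calls.

## Working session

There is one attempt and no reset: what is moved stays moved. The work goes in short steps, Python scripts to look and compute and a tool call to move; the robot and the scene stay as the last step left them, time stands still between calls to the robot, and variables do not carry over. Pictures are saved under pics/ and viewed, at most 10 in all, crops included, and the job is handed in when it is done.

```bash
ls; mkdir -p pics
```

Run:
```python
from cell import ctrl
import cv2,numpy as np
s=ctrl.read_state();print({k:np.round(v,3) for k,v in s.items()})
for n in("scene","top"):
    cv2.imwrite(f"pics/{n}0.png",ctrl.get_image(n));c=ctrl.calibration(n);print(n,c)
cv2.imwrite("pics/w0.png",ctrl.get_image("wrist"));print(ctrl.calibration("wrist"))
a=cv2.imread("pics/scene0.png");b=cv2.imread("pics/top0.png")
```

```text
cell.py
pics
{'clock': np.float64(0.0), 'qpos': array([ 1.16 ,  0.629,  0.038,  1.518, -0.027,  0.996, -0.02 ]), 'qd': array([ 0.001,  0.001, -0.   , -0.001,  0.   ,  0.001,  0.002]), 'tau': array([-0.0000e+00, -5.6340e+01,  1.2260e+00, -1.9345e+01,  1.1000e-02,
        1.1000e-02, -0.0000e+00]), 'eef_pos': array([ 219.532, -611.151,  230.402]), 'tool_rot': array([-3.14 ,  0.   ,  0.345]), 'force': array([ 0.263, -0.707, -0.74 ]), 'torque': array([-0.03 , -0.005, -0.018]), 'gripper_force': np.float64(0.0), 'width': np.float64(85.264)}
scene {'fx': 390.17001356198915, 'fy': 390.17001356198915, 'cx': 253.25488634099548, 'cy': 189.9828684476934, 'rvec': array([ 0.92406277, -2.48755082,  1.07807158]), 'tvec': array([ 362.64589017,  337.52524801, 1035.9897528 ])}
top {'fx': 466.75271914692354, 'fy': 466.75271914692354, 'cx': 260.81632379500985, 'cy': 192.33014062681423, 'rvec': array([ 2.12551389, -2.18047736,  0.15081336]), 'tvec': array([ -42.01854975,  535.52061152, 1542.02838724])}
{'fx': 340.2328853685757, 'fy': 340.2328853685757, 'cx': 262.0784333605971, 'cy': 189.4973205245736, 'hand_eye': array([[-5.21937170e-04, -9.52369031e-01, -3.04947465e-01,
         7.74895585e+01],
       [ 9.99998753e-01, -9.51619303e-04,  1.26040148e-03,
        -2.48294431e-01],
       [-1.49056123e-03, -3.04946427e-01,  9.52368340e-01,
        -1.42454638e+02],
       [ 0.00000000e+00,  0.00000000e+00,  0.00000000e+00,
         1.00000000e+00]])}
```
View pics/scene0.png

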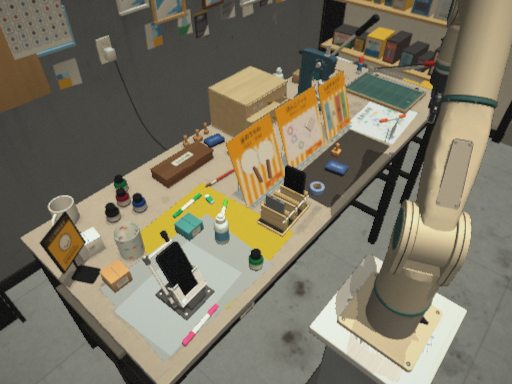

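View pics/top0.png

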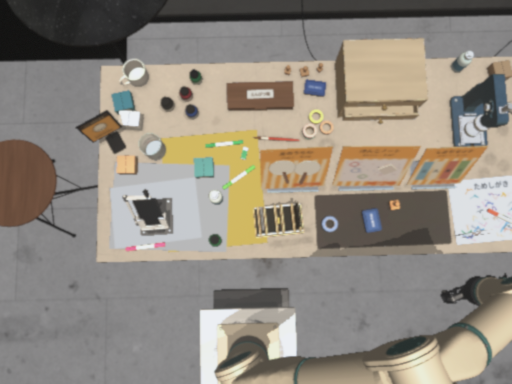

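The scene view shows the stand at about (178,285) with its phone facing the lower right and the rack at (285,205). In the top view the stand is at (148,213) and the rack at (278,219). Next I zoom in on both.

Create h.py:
```python
from cell import ctrl
import cv2,numpy as np
from scipy.spatial.transform import Rotation as Ro
def cam(n,st=None):
    c=ctrl.calibration(n);K=np.array([[c['fx'],0,c['cx']],[0,c['fy'],c['cy']],[0,0,1]])
    if n=='wrist':
        st=st or ctrl.read_state();T=np.eye(4);T[:3,:3]=Ro.from_euler('xyz',st['tool_rot']).as_matrix();T[:3,3]=st['eef_pos']
        M=T@np.array(c['hand_eye']);R=M[:3,:3].T;return K,R,-R@M[:3,3]
    return K,cv2.Rodrigues(c['rvec'])[0],np.array(c['tvec'])
def proj(C,P):
    K,R,t=C;p=np.atleast_2d(P)@R.T+t;q=p@K.T;return q[:,:2]/q[:,2:]
def ray(C,uv):
    K,R,t=C;d=R.T@np.linalg.inv(K)@np.array([*uv,1.]);return -R.T@t,d/np.linalg.norm(d)
def onz(C,uv,z):
    o,d=ray(C,uv);return o+d*(z-o[2])/d[2]
def tri(obs):
    A=np.zeros((3,3));b=np.zeros(3);L=[]
    for C,uv in obs:
        o,d=ray(C,uv);P=np.eye(3)-np.outer(d,d);A+=P;b+=P@o;L.append((o,P))
    x=np.linalg.solve(A,b);return x,[float(np.linalg.norm(P@(x-o))) for o,P in L]
def tool():
    s=ctrl.read_state();return np.array(s['eef_pos']),Ro.from_euler('xyz',s['tool_rot'])
```

Run:
```python
from h import *
a=cv2.imread("pics/scene0.png");b=cv2.imread("pics/top0.png")
cr=lambda i,x,y:cv2.resize(i[y:y+75,x:x+100],(400,300),interpolation=cv2.INTER_CUBIC)
cv2.imwrite("pics/z0.png",np.vstack([np.hstack([cr(b,100,175),cr(b,230,180)]),np.hstack([cr(a,130,230),cr(a,240,165)])]))
T=cam('top')
for uv in((148,213),(278,219),(216,197),(215,240),(148,246),(257,219),(298,219)):print(uv,onz(T,uv,40).round())
```

```text
(148, 213) [473. 324.  40.]
(278, 219) [ 442. -111.   40.]
(216, 197) [522.  96.  40.]
(215, 240) [378. 101.  40.]
(148, 246) [364. 323.  40.]
(257, 219) [444. -41.  40.]
(298, 219) [ 441. -178.   40.]
```

View pics/z0.png

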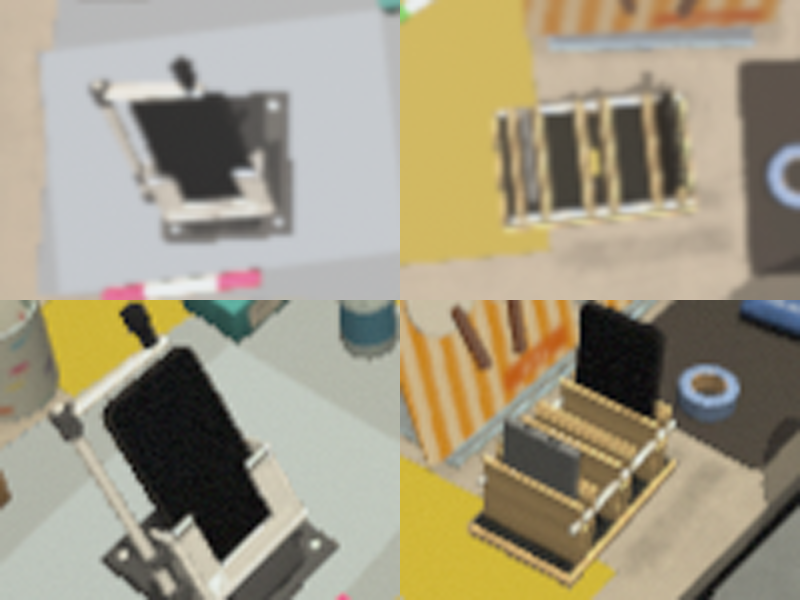

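The zooms show the stand with its front to world -x and the hinge on the left. The rack has the power bank in the left bay and the charged phone in the right bay. Next I bring the wrist camera over the rack.

>>> nudge_tcp --pt "0 0 -23 0 0 0.115 85" --pt "0 0 -23 0 0 0.115 85" --pt "0 0 -23 0 0 0.115 85"

```text
clock: 0.45
eef_pos: [219.6, -611.4, 300.6]
tool_rot: [-3.14, 0.0, -0.005]
force: [-1.3, -0.9, -0.1]
width: 85.2
gripper_force: 0.0
```

>>> nudge_tcp --pt "20 -42 0 0 0 0 85" --pt "20 -42 0 0 0 0 85" --pt "20 -42 0 0 0 0 85" --pt "20 -42 0 0 0 0 85" --pt "20 -42 0 0 0 0 85" --pt "20 -42 0 0 0 0 85" --pt "20 -42 0 0 0 0 85" --pt "20 -42 0 0 0 0 85" --pt "20 -42 0 0 0 0 85" --pt "20 -42 0 0 0 0 85" --pt "20 -42 0 0 0 0 85" --pt "20 -42 0 0 0 0 85"

```text
clock: 1.65
eef_pos: [460.2, -106.0, 300.4]
tool_rot: [3.141, -0.0, -0.0]
force: [1.1, -1.1, -0.4]
width: 84.7
gripper_force: 0.0
```

>>> nudge_tcp --pt "0 0 0 0 0 0 85" --pt "0 0 0 0 0 0 85"

```text
clock: 1.85
eef_pos: [459.9, -106.8, 300.1]
tool_rot: [3.142, 0.001, 0.003]
force: [-0.3, -0.4, 0.0]
width: 84.9
gripper_force: 0.0
```

Run:
```python
from h import *
import json
s=ctrl.read_state();print(s['eef_pos'],s['tool_rot'],s['qpos'])
i=ctrl.get_image('wrist');cv2.imwrite('pics/wr1.png',i);json.dump([list(map(float,s['eef_pos'])),list(map(float,s['tool_rot']))],open('wr1.json','w'))
cv2.imwrite('pics/wr1v.png',cv2.resize(i,(800,600),interpolation=cv2.INTER_CUBIC))
```

```text
[ 459.91599928 -106.78998495  300.07085434] [3.14156518e+00 6.73765688e-04 2.95352682e-03] [ 0.17836806  0.2910204  -0.01273025  1.89894146  0.00465546  0.95231772
 -1.40437143]
```

View pics/wr1v.png

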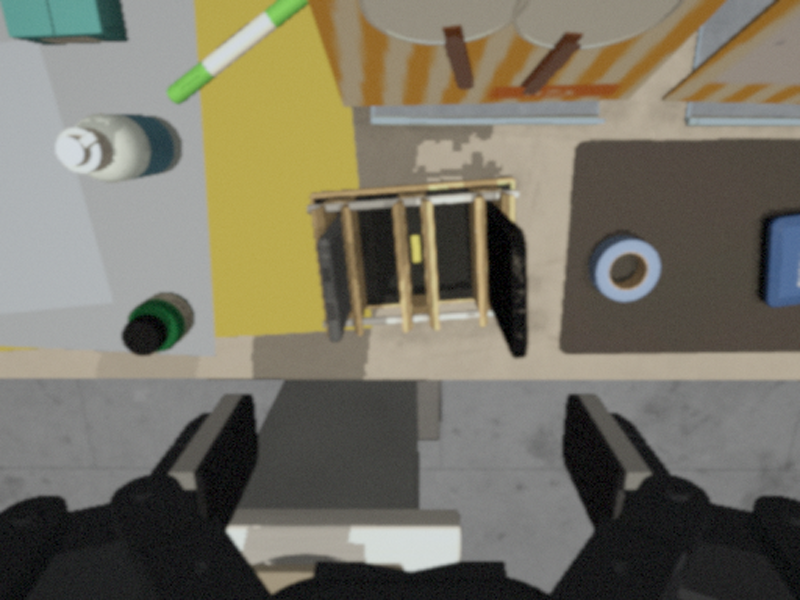

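The wrist view shows the rack's fin tops at columns 318 to 510 and rows 190 to 330 (800-px scale). The empty middle bay is at column 416, the power bank at 334 and the phone at 500–525. I take a second view 56 mm to the right and extract the fin lines.

>>> nudge_tcp --pt "0 28 0 0 0 0 85" --pt "0 28 0 0 0 0 85" --pt "0 0 0 0 0 0 85" --pt "0 0 0 0 0 0 85" --lines "1,2"

```text
clock: 2.3
eef_pos: [458.8, -165.5, 300.2]
```

Run:
```python
from h import *
import json
s=ctrl.read_state()
i=ctrl.get_image('wrist');cv2.imwrite('pics/wr2.png',i);json.dump([list(map(float,s['eef_pos'])),list(map(float,s['tool_rot']))],open('wr2.json','w'))
for n,c0 in(('wr1',190),('wr2',135)):
    im=cv2.imread(f'pics/{n}.png');h=cv2.cvtColor(im,cv2.COLOR_BGR2HSV);print(n)
    for r in (150,165,180):
        print(r,[f'{c}:'+','.join(map(str,h[r,c])) for c in range(c0,c0+155)] if 0 else ''.join('#' if (h[r,c,2]>135 and h[r,c,1]>50) else ('+' if h[r,c,2]>90 else ('-' if h[r,c,2]>50 else ' ')) for c in range(c0,c0+155)))
# board top estimate
T=cam('top');S=cam('scene')
print('board top', tri([(T,(268,150)),(S,(228,152))]), tri([(T,(331,149)),(S,(276,121))]))
```

```text
wr1
150 #############+++----------  --++####+----                    -+#####++---+###++-+#######+-              -      --+######+-                      -++++++++++
165 #############++---+----       -++++##++----                    -+######+-+######++#######+-          -         ---+######+-               -----   -++++++++
180 ###############++--------      ---+####+++--                   --#######+--      -+#######+---                  --+######+-                       -++++++++
wr2
150 #############+--------        -++##+++---+--------            -+###++++++---------++#####++---                   -+#####+-          -+#######+---+#####++++
165 ##########++++++----    -   -  - -++##++---++-------            -+###++++++--+-------++##+++----              --- --######+-----     -+#######+---+#####+++
180 ############++++------ - - ---    --++##+++--+--+-+++--           -+###+++++++++++----++####+++---                   +#####+-         -++######+- --#####++
board top (array([650.36252088, -78.57361566, 177.15848774]), [3.3905584530920962, 3.3905584530920594]) (array([ 629.02644534, -277.76313524,  209.05569387]), [11.12524736089313, 11.125247360893061])
```

Add to h.py:
```python
import json
def saved(n):
    p=json.load(open(n+'.json'));return cam('wrist',dict(eef_pos=np.array(p[0]),tool_rot=np.array(p[1])))
def snap(n):
    s=ctrl.read_state();i=ctrl.get_image('wrist');cv2.imwrite(f'pics/{n}.png',i)
    json.dump([list(map(float,s['eef_pos'])),list(map(float,s['tool_rot']))],open(n+'.json','w'));return i
def runs(im,c0,c1,rows,smin=50,vmin=125):
    h=cv2.cvtColor(im,cv2.COLOR_BGR2HSV);out=[]
    for r in rows:
        m=((h[r,c0:c1,2]>vmin)&(h[r,c0:c1,1]>smin)).astype(int);d=np.diff(np.r_[0,m,0])
        a=np.where(d==1)[0];b=np.where(d==-1)[0]
        if len(a):k=np.argmax(b-a);out.append((r,c0+a[k]-.5,c0+b[k]-.5))
    return np.array(out)
def rfit(r,c):
    for _ in range(4):
        p=np.polyfit(r,c,1);e=abs(np.polyval(p,r)-c);k=e<max(1.0,2*e.std());r,c=r[k],c[k]
    return p,e.std()
```

Run:
```python
from h import *
res={}
for n,fs in(('wr1',dict(ml=(250,264),mr=(269,283),cl=(300,314))),('wr2',dict(ml=(195,211),mr=(215,230),cl=(247,261),cr=(265,279)))):
    im=cv2.imread(f'pics/{n}.png');C=saved(n)
    for k,(a,b) in fs.items():
        q=runs(im,a,b,range(140,198));pl,_=rfit(q[:,0],q[:,1]);pr,_=rfit(q[:,0],q[:,2])
        L=[np.polyval(pl,x) for x in(145,195)];R=[np.polyval(pr,x) for x in(145,195)]
        res[n,k]=(L,R);print(n,k,np.round(L,1),np.round(R,1),[onz(C,((l+r)/2,v),80).round(1) for l,r,v in zip(L,R,(145,195))])
# height of cl right edge
C1,C2=saved('wr1'),saved('wr2')
for e,nm in((0,'left'),(1,'right')):
    for j,v in((0,145),(1,195)):print('cl',nm,tri([(C1,(res['wr1','cl'][e][j],v)),(C2,(res['wr2','cl'][e][j],v))]))
# fin ends along column for middle fins wr1
h=cv2.cvtColor(cv2.imread('pics/wr1.png'),cv2.COLOR_BGR2HSV)
for c in (258,275,308):
    print(c,''.join('#' if x[2]>125 and x[1]>50 else '+' if x[2]>125 else '-' for x in h[105:225,c]))
```

```text
wr1 ml [252.3 255.8] [258.3 263.4] [array([471.5, -99.9,  80. ]), array([ 414.8, -104.6,   80. ])]
wr1 mr [270.3 273.2] [277.6 280.8] [array([ 471.5, -119.9,   80. ]), array([ 414.9, -124.2,   80. ])]
wr1 cl [303.5 305.4] [309.8 311.7] [array([ 471.6, -155.1,   80. ]), array([ 414.9, -159.6,   80. ])]
wr2 ml [197.7 204.4] [201.6 210.7] [array([470.7, -99. ,  80. ]), array([ 414. , -104.4,   80. ])]
wr2 mr [218.1 223.8] [222.4 228.5] [array([ 470.6, -121.1,   80. ]), array([ 413.9, -125.4,   80. ])]
wr2 cl [249.  253.6] [255.2 258.8] [array([ 470.4, -155.3,   80. ]), array([ 413.7, -159.1,   80. ])]
wr2 cr [268.  271.2] [275.7 278.8] [array([ 470.3, -176.5,   80. ]), array([ 413.6, -180.3,   80. ])]
cl left (array([ 470.73501769, -151.93539116,   78.42222163]), [0.5608665162708107, 0.5608665162707686])
cl left (array([ 414.07506554, -156.15725175,   79.22876748]), [0.5555707370114016, 0.5555707370113885])
cl right (array([ 470.88168414, -158.58254784,   79.28826322]), [0.5857546704282985, 0.585754670428206])
cl right (array([ 416.63941217, -162.15507759,   86.84160766]), [0.5770290464952585, 0.5770290464951157])
258 +++++#+-+-+#-#####---#++++##----------#######################################################################+++++++++++
275 +++++++++++######----+++#################################################################################+++++++++++++++
308 +++--+---#####---#++#####################################################################################+++++++++++++++
```

Run:
```python
from h import *
for n,cs in(('wr2',(261,263,265)),('wr1',(328,331,334,336))):
    g=cv2.cvtColor(cv2.imread(f'pics/{n}.png'),cv2.COLOR_BGR2GRAY)
    for c in cs: print(n,c,'top',list(g[110:160,c]),'bot',list(g[205:235,c]))
g=cv2.cvtColor(cv2.imread('pics/wr2.png'),cv2.COLOR_BGR2GRAY)
for r in(160,180,200,215):print(r,list(g[r,245:285]))
g=cv2.cvtColor(cv2.imread('pics/wr1.png'),cv2.COLOR_BGR2GRAY)
for r in(165,180,200,215):print(r,list(g[r,318:345]))
```

```text
wr2 261 top [np.uint8(122), np.uint8(120), np.uint8(120), np.uint8(119), np.uint8(135), np.uint8(151), np.uint8(150), np.uint8(122), np.uint8(90), np.uint8(87), np.uint8(108), np.uint8(135), np.uint8(155), np.uint8(165), np.uint8(168), np.uint8(158), np.uint8(128), np.uint8(77), np.uint8(35), np.uint8(21), np.uint8(6), np.uint8(20), np.uint8(17), np.uint8(5), np.uint8(10), np.uint8(5), np.uint8(4), np.uint8(14), np.uint8(6), np.uint8(20), np.uint8(14), np.uint8(0), np.uint8(5), np.uint8(13), np.uint8(11), np.uint8(15), np.uint8(12), np.uint8(23), np.uint8(30), np.uint8(20), np.uint8(24), np.uint8(23), np.uint8(21), np.uint8(18), np.uint8(15), np.uint8(10), np.uint8(24), np.uint8(19), np.uint8(24), np.uint8(24)] bot [np.uint8(74), np.uint8(79), np.uint8(83), np.uint8(92), np.uint8(98), np.uint8(100), np.uint8(98), np.uint8(103), np.uint8(110), np.uint8(117), np.uint8(131), np.uint8(136), np.uint8(141), np.uint8(143), np.uint8(143), np.uint8(149), np.uint8(148), np.uint8(149), np.uint8(153), np.uint8(161), np.uint8(169), np.uint8(174), np.uint8(174), np.uint8(174), np.uint8(174), np.ui
[... 10315 characters left out ...]
t8(13), np.uint8(10), np.uint8(7), np.uint8(2), np.uint8(14), np.uint8(24), np.uint8(31), np.uint8(23), np.uint8(32), np.uint8(36), np.uint8(49), np.uint8(44), np.uint8(51), np.uint8(62), np.uint8(102), np.uint8(131), np.uint8(147), np.uint8(151), np.uint8(156), np.uint8(154), np.uint8(154), np.uint8(157)]
215 [np.uint8(169), np.uint8(168), np.uint8(160), np.uint8(137), np.uint8(96), np.uint8(47), np.uint8(15), np.uint8(0), np.uint8(11), np.uint8(12), np.uint8(17), np.uint8(21), np.uint8(31), np.uint8(47), np.uint8(51), np.uint8(56), np.uint8(44), np.uint8(30), np.uint8(53), np.uint8(95), np.uint8(136), np.uint8(158), np.uint8(166), np.uint8(167), np.uint8(167), np.uint8(169), np.uint8(169)]
```

Run:
```python
from h import *
C1,C2=saved('wr1'),saved('wr2')
print('near end',tri([(C1,(333.5,227.7)),(C2,(265.8,226.8))]),onz(C1,(333.5,227.7),166).round(1),onz(C2,(265.8,226.8),166).round(1))
print('back edge tri', tri([(C1,(337,215)),(C2,(270.3,214))]))
print('centre',onz(C2,(266,215),166).round(1))
print('fin near', onz(C1,(277,209.3),80).round(1), onz(C1,(309,209.3),80).round(1))
# far top edge of phone: wr1 back face edge col; far end where the top strip begins
g=cv2.cvtColor(cv2.imread('pics/wr1.png'),cv2.COLOR_BGR2GRAY)
for c in (322,325,328,331,334):
    col=g[110:175,c].astype(float);k=np.argmin(np.diff(col));print(c,110+k,onz(C1,(c,110+k+.5),166).round(1))
h=cv2.cvtColor(cv2.imread('pics/wr1.png'),cv2.COLOR_BGR2HSV)
for r in(116,118,120,122,124,126,128,130,132,134,136,138,140,142):print(r,[tuple(map(int,h[r,c])) for c in(266,290)])
```

```text
near end (array([ 416.49117645, -168.82037726,  173.1794488 ]), [0.19206545954150608, 0.19206545954156834]) [ 413.5 -170.5  166. ] [ 413.1 -168.9  166. ]
back edge tri (array([ 425.18473444, -172.86718416,  165.44900072]), [0.16439736820973602, 0.1643973682097504])
centre [ 424.3 -169.1  166. ]
fin near [ 397.7 -124.4   80. ] [ 397.7 -160.9   80. ]
322 117 [ 509.4 -154.9  166. ]
325 117 [ 509.4 -157.3  166. ]
328 141 [ 490.1 -160.9  166. ]
331 145 [ 486.9 -163.5  166. ]
334 146 [ 486.  -166.1  166. ]
116 [(18, 46, 127), (20, 85, 162)]
118 [(18, 90, 142), (23, 78, 202)]
120 [(19, 93, 175), (20, 102, 123)]
122 [(18, 104, 120), (35, 28, 54)]
124 [(19, 97, 113), (20, 22, 137)]
126 [(20, 44, 152), (39, 9, 207)]
128 [(25, 19, 179), (49, 10, 206)]
130 [(23, 18, 166), (27, 22, 114)]
132 [(20, 29, 79), (36, 26, 50)]
134 [(21, 39, 46), (19, 43, 47)]
136 [(15, 23, 44), (15, 29, 52)]
138 [(17, 40, 45), (30, 11, 47)]
140 [(37, 48, 48), (27, 49, 47)]
142 [(20, 33, 46), (20, 34, 45)]
```

Measured: the middle bay centre is about (447.5, -111.8), the charged phone's centre about (451, -167), its top at 165–166 mm (matches the text) and the rack-y slope about 0.075. Now to the stand.

>>> nudge_tcp --pt "1 -45 -3 0 0 0 85" --pt "1 -45 -3 0 0 0 85" --pt "1 -45 -3 0 0 0 85" --pt "1 -45 -3 0 0 0 85" --pt "1 -45 -3 0 0 0 85" --pt "1 -45 -3 0 0 0 85" --pt "1 -45 -3 0 0 0 85" --pt "1 -45 -3 0 0 0 85" --pt "1 -45 -3 0 0 0 85" --pt "1 -45 -3 0 0 0 85" --pt "1 -45 -3 0 0 0 85" --lines "1,2"

```text
clock: 3.45
eef_pos: [469.9, 333.4, 333.6]
```

>>> nudge_tcp --pt "0 0 0 0 0 -0.143 85" --pt "0 0 0 0 0 -0.143 85" --pt "0 0 0 0 0 -0.143 85" --pt "0 0 0 0 0 -0.143 85" --pt "0 0 0 0 0 -0.143 85" --pt "0 0 0 0 0 -0.143 85" --pt "0 0 0 0 0 -0.143 85" --pt "0 0 0 0 0 -0.143 85" --pt "0 0 0 0 0 -0.143 85" --pt "0 0 0 0 0 -0.143 85" --pt "0 0 0 0 0 -0.143 85" --pt "0 0 0 0 0 0 85"

```text
clock: 4.65
eef_pos: [470.2, 331.4, 333.2]
tool_rot: [-3.141, -0.0, 1.574]
force: [0.3, 0.4, 0.4]
width: 84.9
gripper_force: 0.0
```

Run:
```python
from h import *
i=snap('ws1');print(ctrl.read_state()['qpos'].round(2))
cv2.imwrite('pics/ws1v.png',cv2.resize(i,(800,600),interpolation=cv2.INTER_CUBIC))
```

```text
[-0.3   0.47 -0.55  1.58  0.26  1.17 -0.91]
```

View pics/ws1v.png

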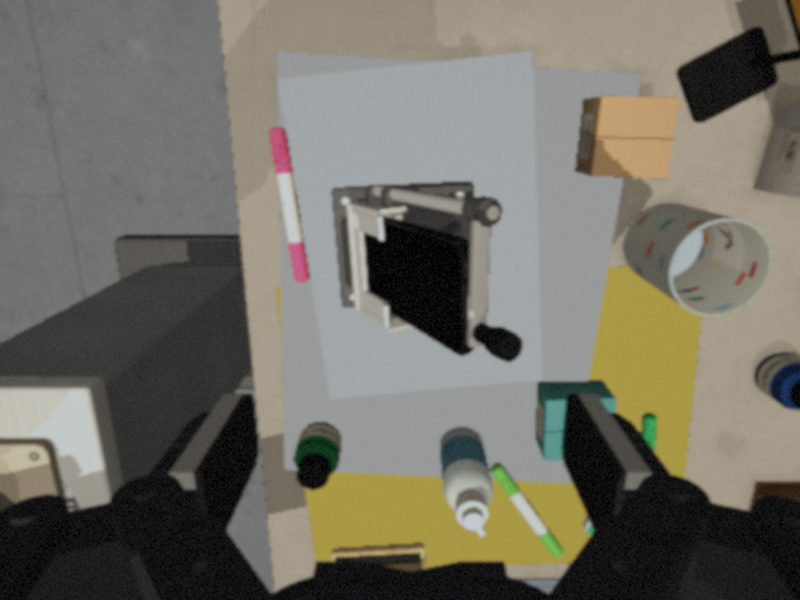

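This view has world +y up and +x to the right. The hinge collar is at (487,210), the knob top at about (507,345), the foot plate's left edge runs from (333,188) to (343,305), and the phone's top edge is near column 467. I take a second view from 70 mm towards -y.

>>> nudge_tcp --pt "-35 0 0 0 0 0 85" --pt "-35 0 0 0 0 0 85" --pt "0 0 0 0 0 0 85" --pt "0 0 0 0 0 0 85" --lines "1,2"

```text
clock: 5.1
eef_pos: [471.1, 260.7, 333.6]
```

Run:
```python
from h import *
i=snap('ws2')
a=cv2.imread('pics/ws1.png')
f=lambda im,x,y:cv2.resize(im[y:y+125,x:x+133],(400,375),interpolation=cv2.INTER_CUBIC)
cv2.imwrite('pics/ws12.png',np.hstack([f(a,205,110),f(i,205,65)]))
```

```text
(no output)
```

View pics/ws12.png

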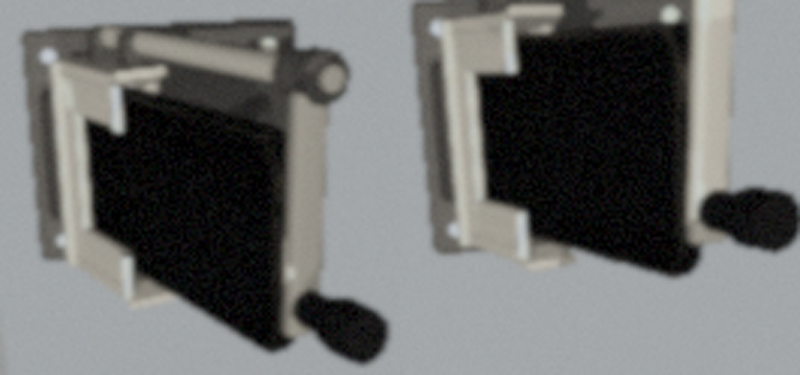

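Run:
```python
from h import *
C=[saved('ws1'),saved('ws2')];G=[cv2.cvtColor(cv2.imread(f'pics/{n}.png'),cv2.COLOR_BGR2GRAY).astype(float) for n in('ws1','ws2')]
def cen(g,p,r=3):
    x,y=int(round(p[0])),int(round(p[1]))
    w=g[y-r:y+r+1,x-r:x+r+1];m=np.clip(w-np.percentile(w,60),0,None);Y,X=np.mgrid[y-r:y+r+1,x-r:x+r+1];return (m*X).sum()/m.sum(),(m*Y).sum()/m.sum()
o=[(205,110),(205,65)];P={}
for k,(a,b) in dict(FL=((48,55),(35,27)),FR=((62,242),(51,231)),BL=((268,43),(269,14))).items():
    uv=[cen(g,(q[0]/3+f[0],q[1]/3+f[1])) for g,q,f in zip(G,(a,b),o)]
    x,e=tri(list(zip(C,uv)));P[k]=x;print(k,np.round(uv,1).tolist(),x.round(1),np.round(e,2),[onz(c,u,9).round(1) for c,u in zip(C,uv)])
m=(P['FR']+P['BL'])/2;print('plate centre',m,'yaw',np.arctan2(*(-(P['FL']-P['FR'])[:1],(P['FL']-P['FR'])[1:2])))
kn=[(367/3+205,337/3+110),(383/3+205,221/3+65)];print('knob',tri(list(zip(C,kn))))
print('collar z guess',onz(C[0],(316,135.7),38+167*np.cos(.49)).round(1))
for g in G[1:]:print([int(v) for v in g[55:140:1,209]])
```

```text
FL [[220.8, 128.6], [218.2, 74.5]] [413.1 346.    5.4] [0.35 0.35] [array([413.2, 346.5,   9. ]), array([413.9, 345.9,   9. ])]
FR [[227.3, 190.5], [223.8, 141.3]] [419.4 259.7  14.9] [0.8 0.8] [array([419.6, 257.8,   9. ]), array([417.9, 258.6,   9. ])]
BL [[293.9, 123.9], [294.4, 69.4]] [513.5 352.1   0.9] [0.07 0.07] [array([512.7, 353.1,   9. ]), array([512.8, 351.9,   9. ])]
plate centre [466.44716776 305.90159153   7.87954411] yaw [0.07259893]
knob (array([525.47550329, 294.98364397, 209.99916214]), [0.5483631401398688, 0.5483631401398603])
collar z guess [515.5 364.5 185.3]
[164, 165, 164, 165, 164, 165, 164, 165, 162, 159, 141, 124, 114, 111, 111, 112, 112, 111, 112, 114, 114, 122, 134, 138, 138, 138, 139, 140, 139, 141, 142, 145, 153, 159, 159, 160, 159, 159, 158, 159, 159, 160, 163, 163, 165, 166, 164, 165, 166, 166, 166, 166, 166, 165, 168, 166, 167, 167, 166, 167, 167, 164, 165, 165, 167, 165, 168, 167, 166, 166, 165, 165, 166, 167, 166, 167, 166, 169, 166, 166, 165, 165, 168, 166, 165]
```

Add to h.py:
```python
STAND=dict(x=433.8,y=303.4,yaw=.062)
def cradle(P,s=None):
    s=s or STAND;R=Ro.from_euler('z',s['yaw'])*Ro.from_euler('y',np.deg2rad(28));return R.apply(P)+np.array([s['x'],s['y'],38.])
```

Run:
```python
from h import *
C=[saved('ws1'),saved('ws2')]
for n,p in dict(collar=(6,56,167),knobtop=(3,-14,195),knob=(3,-14,183),phTL=(-2,38,152),phTR=(-2,-38,152),flL=(-8,20,58),flR=(-8,-20,58)).items():
    w=cradle(p);print(n,w.round(1),[proj(c,w).round(1)[0].tolist() for c in C],[((proj(c,w)[0]-f)*3).round(0).tolist() for c,f in zip(C,((205,110),(205,65)))])
# knob dark blob: extreme extents
for n in('ws1','ws2'):
    g=cv2.cvtColor(cv2.imread(f'pics/{n}.png'),cv2.COLOR_BGR2GRAY)
    m=((g<60)*255).astype('uint8');x0,y0=(305,190) if n=='ws1' else(305,110)
    s=m[y0:y0+50,x0:x0+50];n_,l,st,ce=cv2.connectedComponentsWithStats(s);k=1+np.argmax(st[1:,4]);print(n,st[k][:4]+[x0,y0,0,0],ce[k]+[x0,y0])
    gg=cv2.GaussianBlur(g,(3,3),0);
```

```text
collar [513.9 364.5 182.6] [[313.7, 135.2], [315.9, 46.2]] [[326.0, 76.0], [333.0, -57.0]]
knobtop [528.7 295.3 208.8] [[331.5, 221.5], [335.7, 138.0]] [[380.0, 335.0], [392.0, 219.0]]
knob [523.1 294.9 198.2] [[322.8, 217.1], [326.1, 136.4]] [[353.0, 321.0], [363.0, 214.0]]
phTL [500.9 345.6 173.1] [[296.8, 154.4], [297.8, 71.5]] [[275.0, 133.0], [278.0, 19.0]]
phTR [505.6 269.8 173.1] [[299.0, 231.1], [300.5, 159.7]] [[282.0, 363.0], [286.0, 284.0]]
flL [452.7 324.6  93. ] [[247.4, 157.8], [245.3, 93.9]] [[127.0, 143.0], [121.0, 87.0]]
flR [455.2 284.7  93. ] [[249.8, 190.9], [248.2, 130.9]] [[134.0, 243.0], [129.0, 198.0]]
ws1 [305 207  28  24] [318.93571429 218.20238095]
ws2 [305 128  33  20] [322.13207547 136.97903564]
```

Add to h.py:
```python
RC=lambda yaw=None:(lambda M:Ro.from_matrix(np.c_[M[:,1],M[:,0],-M[:,2]]))((Ro.from_euler('z',STAND['yaw'])*Ro.from_euler('y',np.deg2rad(28))).as_matrix())
def go(P,R=None):
    "tool-frame deltas to TCP position P / orientation R"
    p,r=tool();rv=(r.inv()*R).as_rotvec() if R else np.zeros(3)
    print('now',p.round(1),'rot',rv.round(3),'move: before rot',r.inv().apply(P-p).round(1),'after rot',(R or r).inv().apply(P-p).round(1))
def incradle():
    p,r=tool();M=Ro.from_euler('z',STAND['yaw'])*Ro.from_euler('y',np.deg2rad(28));print('cradle',M.inv().apply(p-[STAND['x'],STAND['y'],38]).round(1),'roterr',(r.inv()*RC()).as_rotvec().round(3))
```

Run:
```python
from h import *
go(cradle((3,-14,230)),RC())
```

```text
now [470.9 261.9 333.7] rot [ 0.489 -0.016 -0.06 ] move: before rot [34.3 74.1 94.1] after rot [ 29.8 111.4  47.2]
```

>>> nudge_tcp --pt "0 0 0 0.122 -0.004 -0.015 30" --pt "0 0 0 0.122 -0.004 -0.015 30" --pt "0 0 0 0.122 -0.004 -0.015 30" --pt "0 0 0 0.123 -0.004 -0.015 30" --pt "10 37 0 0 0 0 30" --pt "10 37 0 0 0 0 30" --pt "10 37 0 0 0 0 30" --pt "0 0 24 0 0 0 30" --pt "0 0 23 0 0 0 30" --pt "0 0 0 0 0 0 30" --pt "0 0 0 0 0 0 30"

```text
clock: 6.25
eef_pos: [544.8, 297.0, 240.0]
tool_rot: [-2.652, 0.001, 1.635]
force: [1.1, -0.4, 0.2]
width: 29.9
gripper_force: 0.0
```

Run:
```python
from h import *
incradle();print(ctrl.read_state()['qpos'].round(2))
i=snap('wk1');cv2.imwrite('pics/wk1v.png',i)
C=cam('wrist')
for z in(165,195):print(z,proj(C,cradle((3,-14,z))).round(0))
```

```text
cradle [  2.7 -13.3 230.2] roterr [-0.001  0.002  0.002]
[-0.21  0.9  -0.54  1.12  0.15  1.63 -0.62]
165 [[263. 207.]]
195 [[263. 225.]]
```

View pics/wk1v.png

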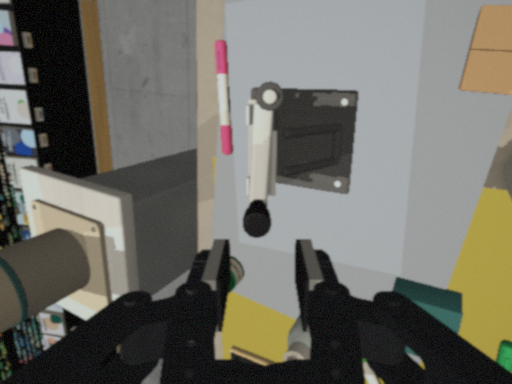

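The view looks along the cradle's z axis: the knob top is at (257,217), the collar at (268,96), and the fingers' midline is at about column 263. So the knob is about 3 mm to the front of the fingers' centre. I compare this with the prediction.

Run:
```python
from h import *
C=saved('wk1');g=cv2.imread('pics/wk1.png');gr=cv2.cvtColor(g,cv2.COLOR_BGR2GRAY)
c=cv2.HoughCircles(cv2.GaussianBlur(gr,(3,3),0),cv2.HOUGH_GRADIENT,1,30,param1=80,param2=15,minRadius=8,maxRadius=24);print([q for q in c[0].round(1).tolist() if 240<q[0]<285 and 70<q[1]<250])
M=Ro.from_euler('z',STAND['yaw'])*Ro.from_euler('y',np.deg2rad(28))
def oncz(uv,z):
    o,d=ray(C,uv);o=M.inv().apply(o-[STAND['x'],STAND['y'],38]);d=M.inv().apply(d);return (o+d*(z-o[2])/d[2]).round(1)
print('collar',oncz((269,96),167),proj(C,cradle((6,56,167))).round(1))
print('knob',oncz((257,217),194),'bolts',proj(C,[[*p,9.] for p in((512.8,352.5),(518,266.))]).round(1))
```

```text
[[268.5, 95.5, 14.100000381469727], [256.5, 222.5, 14.100000381469727]]
collar [  6.1  56.  167. ] [[268.8  96. ]]
knob [ -0.7  -8.8 194. ] bolts [[344.  101.1]
 [338.  182.2]]
```

>>> nudge_tcp --pt "0 -3.6 0 0 0 0 30" --pt "0 0 20 0 0 0 30" --pt "0 0 20 0 0 0 30" --pt "0 0 18 0 0 0 30" --pt "0 0 0 0 0 0 30"

```text
clock: 6.8
eef_pos: [513.4, 293.4, 189.8]
tool_rot: [-2.65, 0.002, 1.635]
force: [0.3, -0.9, -0.6]
width: 30.1
gripper_force: 0.0
```

>>> nudge_tcp --pt "0.7 -9.8 0 0 0 0.14 30" --pt "0.7 -9.8 0 0 0 0.14 30" --pt "0.7 -9.8 0 0 0 0.14 30" --pt "0.7 -9.8 0 0 0 0.14 30" --pt "0.7 -9.8 0 0 0 0.14 30" --pt "0.7 -9.8 0 0 0 0.14 30"

```text
clock: 7.4
eef_pos: [468.4, 315.1, 216.7]
tool_rot: [-2.805, 0.356, 0.849]
force: [1.1, 0.3, -0.2]
width: 30.0
gripper_force: 0.4
```

```bash
python3 -c "
from h import *
incradle()"
```

```text
cradle [-52.8   9.5 174.3] roterr [ 0.003 -0.002 -0.845]
```

>>> nudge_tcp --pt "1.6 -9.8 0.3 0 0 0.14 30" --pt "1.6 -9.8 0.3 0 0 0.14 30" --pt "1.6 -9.8 0.3 0 0 0.14 30" --pt "1.6 -9.8 0.3 0 0 0.14 30" --pt "1.6 -9.8 0.3 0 0 0.14 30" --pt "1 -9.8 0 0 0 0.14 30" --pt "1 -7 0 0 0 0.1 30" --pt "0 0 0 0 0 0 30"

```text
clock: 8.2
eef_pos: [452.6, 378.9, 220.2]
tool_rot: [3.034, 0.476, -0.17]
force: [0.0, -0.2, -0.5]
width: 30.2
gripper_force: 0.0
```

```bash
python3 -c "
from h import *
incradle();snap('wk2')"
```

```text
cradle [-64.8  74.2 171.8] roterr [ 0.002 -0.002 -1.777]
```

View pics/wk2.png

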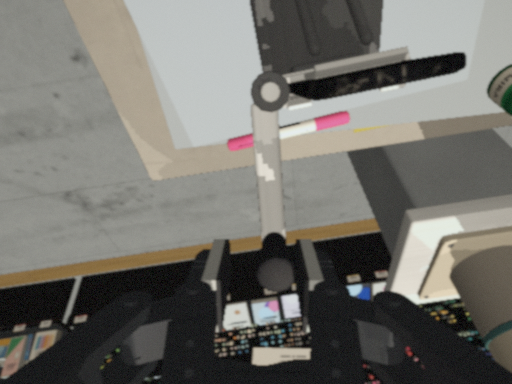

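The bar now points to (272,240) and the phone's top edge runs from (290,90) to (465,62), which puts it at about 1.7 rad open. I retract, turn back and line up with the phone.

>>> nudge_tcp --pt "0 0 -30 0 0 0 30" --pt "0 0 -35 0 0 0 30" --lines "1,2"

```text
clock: 8.45
eef_pos: [482.4, 378.3, 276.9]
```

>>> nudge_tcp --pt "0 0 0 0 0 -0.148 40" --pt "0 0 0 0 0 -0.148 40" --pt "0 0 0 0 0 -0.148 40" --pt "0 0 0 0 0 -0.148 40" --pt "0 0 0 0 0 -0.148 40" --pt "0 0 0 0 0 -0.148 40" --pt "0 0 0 0 0 -0.148 40" --pt "0 0 0 0 0 -0.148 40" --pt "0 0 0 0 0 -0.148 40" --pt "0 0 0 0 0 -0.148 40" --pt "0 0 0 0 0 -0.148 40" --pt "0 0 0 0 0 -0.148 40" --lines "1,2"

```text
clock: 9.65
eef_pos: [483.5, 378.2, 277.0]
```

>>> nudge_tcp --pt "-37 33 0 0 0 0 40" --pt "-37 33 0 0 0 0 40" --pt "0 0 0 0 0 0 40" --pt "0 0 0 0 0 0 40" --lines "1,2"

```text
clock: 10.05
eef_pos: [546.7, 306.4, 245.2]
```

Run:
```python
from h import *
incradle();i=snap('wp1');C=saved('wp1')
M=Ro.from_euler('z',STAND['yaw'])*Ro.from_euler('y',np.deg2rad(28))
c=cv2.HoughCircles(cv2.GaussianBlur(cv2.cvtColor(i,cv2.COLOR_BGR2GRAY),(3,3),0),cv2.HOUGH_GRADIENT,1,30,param1=80,param2=15,minRadius=8,maxRadius=24)
for q in c[0]:
    o,d=ray(C,q[:2]);o=M.inv().apply(o-[STAND['x'],STAND['y'],38]);d=M.inv().apply(d);r=o+d*(167-o[2])/d[2]
    if abs(r[1]-56)<20 and abs(r[0])<30:print(q,r)
print(proj(C,[cradle((x,y,152)) for x in(-2.6,5.9) for y in(-38,0,38)]).round(1).tolist())
g=cv2.cvtColor(i,cv2.COLOR_BGR2GRAY);print(proj(C,cradle((1.6,0,152))))
v=int(proj(C,cradle((1.6,0,152)))[0,1]);print(v,[list(map(int,g[v+k,235:290])) for k in(-15,15)])
cv2.imwrite('pics/wp1v.png',i[60:300,150:390])
```

```text
cradle [  2.4  -4.  235.9] roterr [-0.    -0.    -0.005]
[266.5 109.5  15.5] [  4.94625643  57.1972758  167.        ]
[[256.3, 240.8], [255.7, 191.6], [255.0, 137.3], [267.9, 240.7], [267.8, 191.5], [267.7, 137.2]]
[[261.66764892 191.52427585]]
191 [[167, 171, 176, 173, 172, 174, 173, 174, 174, 174, 175, 173, 174, 177, 179, 176, 156, 123, 93, 73, 45, 21, 11, 17, 21, 19, 28, 33, 33, 22, 14, 29, 65, 89, 105, 112, 118, 124, 130, 127, 109, 82, 61, 59, 51, 50, 47, 50, 47, 50, 44, 45, 47, 46, 40], [162, 163, 167, 171, 174, 173, 173, 174, 173, 172, 173, 175, 174, 172, 174, 176, 178, 178, 173, 153, 110, 59, 31, 20, 19, 18, 23, 15, 5, 14, 33, 85, 139, 165, 167, 165, 169, 173, 173, 175, 174, 173, 173, 174, 174, 174, 174, 172, 176, 173, 174, 174, 173, 172, 174]]
```

View pics/wp1v.png

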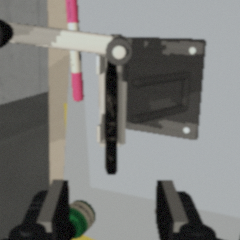

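The phone's top edge is centred at about (261,185) in the full image, within 1.5 px of prediction and on the fingers' midline (column 262). I descend and grip.

>>> nudge_tcp --pt "4 -1 20 0 0 0 40" --pt "0 0 35 0 0 0 40" --pt "0 0 35 0 0 0 40" --pt "0 0 31 0 0 0 40" --pt "0 0 0 0 0 0 40" --pt "0 0 0 0 0 0 0" --pt "0 0 0 0 0 0 0" --pt "0 0 0 0 0 0 0" --pt "0 0 0 0 0 0 0" --pt "0 0 0 0 0 0 0"

```text
clock: 11.1
eef_pos: [489.4, 309.9, 140.8]
tool_rot: [-2.657, 0.0, 1.629]
force: [4.0, 0.0, 6.3]
width: 7.6
gripper_force: 59.7
```

```bash
python3 -c "
from h import *
incradle()"
```

```text
cradle [  1.1   3.1 117. ] roterr [ 0.004 -0.002 -0.003]
```

>>> nudge_tcp --pt "0 0 -8 0 0 0 0" --pt "0 0 -16 0 0 0 0" --pt "0 0 -26 0 0 0 0" --pt "0 0 -30 0 0 0 0" --pt "0 0 -30 0 0 0 0" --pt "0 0 -30 0 0 0 0" --pt "0 0 -20 0 0 0 0" --pt "-30 0 0 0 0 0 0" --pt "-40 0 0 0 0 0 0" --pt "-40 0 0 0 0 0 0" --pt "-20 0 0 0 0 0 0" --pt "0 0 0 0 0 0 0"

```text
clock: 12.3
eef_pos: [571.6, 179.1, 280.5]
tool_rot: [-2.653, 0.007, 1.625]
force: [0.1, 0.3, -1.4]
width: 7.9
gripper_force: 59.0
```

Run:
```python
from h import *
RK=Ro.from_euler('z',.075)*Ro.from_euler('x',np.pi)
go(np.array([447.5,-111.8,330]),RK);print(ctrl.read_state()['qpos'].round(2))
```

```text
now [571.6 179.1 280.5] rot [-0.381  0.383  1.514] move: before rot [-284.1 -145.7   23.5] after rot [-145.6  280.8  -49.5]
[-0.07  0.84 -0.51  1.12  0.17  1.71 -0.47]
```

>>> nudge_tcp --pt "0 0 0 -0.035 0.035 0.138 0" --pt "0 0 0 -0.035 0.035 0.138 0" --pt "0 0 0 -0.035 0.035 0.138 0" --pt "0 0 0 -0.035 0.035 0.138 0" --pt "0 0 0 -0.035 0.035 0.138 0" --pt "0 0 0 -0.035 0.035 0.138 0" --pt "0 0 0 -0.035 0.035 0.138 0" --pt "0 0 0 -0.035 0.035 0.138 0" --pt "0 0 0 -0.035 0.035 0.138 0" --pt "0 0 0 -0.035 0.035 0.138 0" --pt "0 0 0 -0.031 0.033 0.134 0" --lines "2,3"

```text
eef_pos: [569.2, 185.8, 280.7]
tool_rot: [-3.135, -0.001, 0.078]
```

>>> nudge_tcp --pt "-30 20 -12 0 0 0 0" --pt "-30 30 -12 0 0 0 0" --pt "-30 36 -12 0 0 0 0" --pt "-30 36 -12 0 0 0 0" --pt "-25 40 0 0 0 0 0" --pt "0 40 0 0 0 0 0" --pt "0 40 0 0 0 0 0" --pt "0 38 0 0 0 0 0" --pt "0 0 0 0 0 0 0" --pt "0 0 0 0 0 0 0"

```text
clock: 14.4
eef_pos: [448.6, -106.2, 326.8]
tool_rot: [-3.135, -0.001, 0.081]
force: [-0.2, 1.1, -2.0]
width: 8.0
gripper_force: 59.5
```

Run:
```python
from h import *
RK=Ro.from_euler('z',.075)*Ro.from_euler('x',np.pi)
go(np.array([447.5,-111.8,330]),RK);i=snap('wr3');cv2.imwrite('pics/wr3v.png',cv2.resize(i,(800,600),interpolation=cv2.INTER_CUBIC))
```

```text
now [ 448.6 -106.2  326.8] rot [-0.007 -0.001  0.006] move: before rot [-1.5  5.5 -3.2] after rot [-1.5  5.5 -3.2]
```

View pics/wr3v.png

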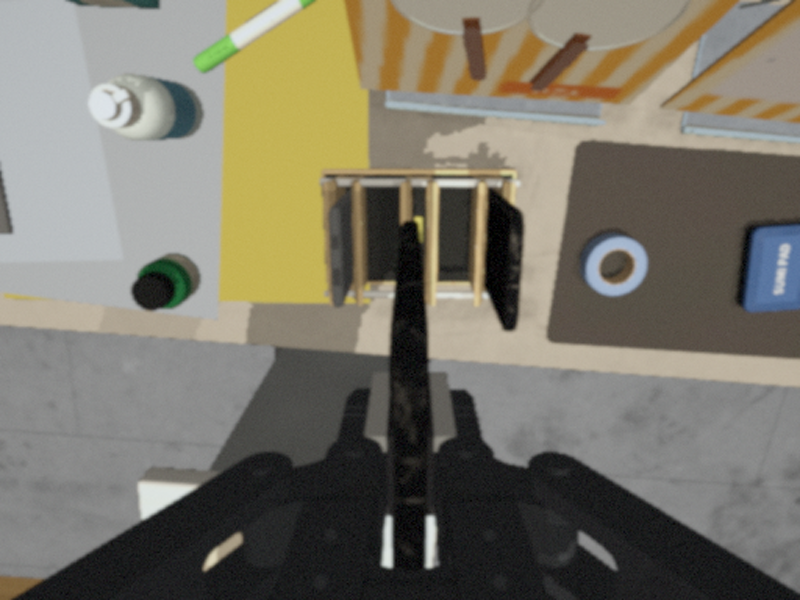

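The view shows the held phone end-on, hanging straight down at column 408–411. Its lower end is at about (408,228), just left of the middle bay (fins at 405 and 432), and the fins look parallel to it. That was the tenth and last picture, so I continue numerically, measuring the phone and slot in the tool frame.

Create meas.py:
```python
from h import *
import sys
def dark(i,rows,a,b,th=60):
    g=cv2.GaussianBlur(cv2.cvtColor(i,cv2.COLOR_BGR2GRAY),(3,3),0);out=[]
    for r in rows:
        m=(g[r,a:b]<th).astype(int);d=np.diff(np.r_[0,m,0]);s=np.where(d==1)[0];e=np.where(d==-1)[0]
        if len(s):k=np.argmax(e-s);out.append((r,a+s[k]-.5,a+e[k]-.5))
    return np.array(out)
if __name__=='__main__':
    i=cv2.imread('pics/wr3.png');C=saved('wr3')
    p=json.load(open('wr3.json'));P=np.array(p[0]);R=Ro.from_euler('xyz',p[1])
    q=dark(i,range(142,280,6),245,285);print(q.tolist())
    for r,l,rr in q[::3]:
        o,d=ray(C,((l+rr)/2,r));o=R.inv().apply(o-P);d=R.inv().apply(d)
        t=(35-o[0])/d[0];print(int(r),'edge plane x=35:',(o+d*t).round(1), 'width',round((rr-l)/340*t,1))
    for nm,(a,b) in dict(ml=(252,268),mr=(268,286),pl=(225,240),cl=(298,316)).items():
        q=runs(i,a,b,range(122,186,3));
        for e in(1,2):
            f,s=rfit(q[:,0],q[:,e]);w=[onz(C,(np.polyval(f,v),v),80) for v in(125,180)];print(nm,e,len(q),[R.inv().apply(x-P).round(1).tolist()[:2] for x in w],round(s,2))
```

```bash
python3 meas.py
```

```text
[[142.0, 244.5, 254.5], [148.0, 244.5, 266.5], [154.0, 244.5, 267.5], [160.0, 244.5, 271.5], [166.0, 244.5, 270.5], [172.0, 244.5, 270.5], [178.0, 251.5, 270.5], [184.0, 253.5, 270.5], [190.0, 252.5, 270.5], [196.0, 251.5, 271.5], [202.0, 251.5, 271.5], [208.0, 250.5, 272.5], [214.0, 250.5, 272.5], [220.0, 250.5, 272.5], [226.0, 249.5, 272.5], [232.0, 247.5, 273.5], [238.0, 248.5, 273.5], [244.0, 248.5, 274.5], [250.0, 249.5, 274.5], [256.0, 248.5, 275.5], [262.0, 248.5, 275.5], [268.0, 247.5, 276.5], [274.0, 247.5, 276.5]]
142 edge plane x=35: [ 35.   -8.9 103.7] width 7.4
160 edge plane x=35: [35.  -2.1 44.7] width 15.2
178 edge plane x=35: [35.  -0.4  7.6] width 8.7
196 edge plane x=35: [ 35.   -0.2 -18. ] width 7.7
214 edge plane x=35: [ 35.   -0.2 -36.6] width 7.4
232 edge plane x=35: [ 35.   -0.4 -50.8] width 7.7
250 edge plane x=35: [ 35.  -0. -62.] width 6.7
268 edge plane x=35: [ 35.  -0. -71.] width 7.1
ml 1 9 [[29.7, -6.6], [-35.2, -11.6]] 0.2
ml 2 9 [[29.7, 2.4], [-35.2, -10.3]] 0.23
mr 1 22 [[29.7, 12.3], [-35.1, 12.8]] 0.0
mr 2 22 [[29.7, 21.7], [-35.1, 21.7]] 0.16
pl 1 22 [[29.7, -40.2], [-35.2, -40.4]] 0.19
pl 2 22 [[29.7, -35.2], [-35.2, -35.6]] 0.15
cl 1 22 [[29.7, 48.4], [-35.1, 47.9]] 0.14
cl 2 22 [[29.7, 56.2], [-35.1, 56.0]] 0.2
```

>>> nudge_tcp --pt "-1.5 6.5 10 -0.007 0 0.005 0" --pt "0 0 40 0 0 0 0" --pt "0 0 37 0 0 0 0" --pt "0 0 0 0 0 0 0" --pt "0 0 0 0 0 0 0" --pt "0 0 0 0 0 0 0"

```text
clock: 15.05
eef_pos: [449.0, -113.8, 241.3]
tool_rot: [3.139, -0.004, 0.077]
force: [0.3, -0.9, -1.5]
width: 7.7
gripper_force: 59.3
```

Create meas2.py:
```python
from h import *
from meas import dark
import sys
n=sys.argv[1];i=snap(n);C=saved(n);p=json.load(open(n+'.json'));P=np.array(p[0]);R=Ro.from_euler('xyz',p[1])
g=cv2.cvtColor(i,cv2.COLOR_BGR2HSV)
for r in range(60,150,8):
    print(r,''.join('#' if (g[r,c,2]>125 and g[r,c,1]>50) else 'o' if g[r,c,2]>125 else ('+' if g[r,c,2]>90 else ('-' if g[r,c,2]>55 else ' ')) for c in range(190,335)))
print(P.round(1),p[1]);print('pix of slot fins if centred', proj(C,[P+R.apply([x,y,0])-[0,0,P[2]-80] for x in(30,0) for y in(-5.9,5.9)]).round(1).tolist())
```

```bash
python3 meas2.py wr4
```

```text
60 ################################oooo#oooooooooooooooooooooooooooooooooooooooooooooooooooooooooooooooooooooooooooooooooooooooooooooooooooooooooooo
68 ###############################oooooooooooooooooooooooooooooooooooooooooooooooooooooooooooooooooooooooooooooooooooooooooooooooooooooooooooooooooo
76 ###############################oooooooooooooooooooooooooooooooooooooooooooooooooooooooooooooooooooooooooooooooooooooooooooooooooooooooooooooooooo
84 ###############################oooooooooooooooooooooooooooooooooooooooooooooooooooooooooooooooooooooooooooooooooooooooooooooooooooooooooooooooooo
92 ################################ooooooooooooooooooooooooooooooooooooooooooooooooooooooooooooooooooooooooooooooooooooooooooooooooooooooooooooooooo
100 #################################oooooooooooooooooooooooooooooooooooooooooooooooooooooooooooooooooooooooooooooooooooooooooooooooooooooooooooooooo
108 ################################ooooooooooooooooooooooooooooooooooo
[... 309 characters left out ...]
#++#oooooooooooooooooooooooooooooooooooooo####oooooooooooooo+++oooooo
132 #+++++++++----++######++++--                        -+#########+-         -++#######+-    -                    -++++########+     ---++++########
140 #++-----------++######+++++--                        -+########+-         -+++#######-   --   - -  - --   -   --+++#########-             -+#####
148 ------       --++#####+++++--                        -+########+-            -+######-      -      -- --  -   --+++########+-                    
[ 449.  -113.8  241.3] [3.1392086548365388, -0.003970097225532099, 0.07730416090151349]
pix of slot fins if centred [[254.7, 137.2], [267.9, 137.2], [254.9, 169.8], [267.7, 169.8]]
```

>>> nudge_tcp --pt "0 -1.4 20 0 0 0 0" --pt "0 0 12 0 0 0 0" --pt "0 0 10 0 0 0 0" --pt "0 0 10 0 0 0 0" --pt "0 0 10 0 0 0 0" --pt "0 0 10 0 0 0 0" --pt "0 0 0 0 0 0 0" --pt "0 0 0 0 0 0 0"

```text
clock: 15.9
eef_pos: [447.5, -112.7, 167.6]
tool_rot: [3.14, -0.0, 0.076]
force: [-0.5, 1.2, -2.0]
width: 7.8
gripper_force: 59.5
```

>>> nudge_tcp --pt "0 0 8 0 0 0 0" --pt "0 0 8 0 0 0 0" --pt "0 0 8 0 0 0 0" --pt "0 0 6 0 0 0 0" --pt "0 0 0 0 0 0 0" --pt "0 0 0 0 0 0 0"

```text
clock: 16.5
eef_pos: [446.9, -112.7, 137.2]
tool_rot: [3.14, 0.001, 0.076]
force: [-2.8, 0.0, -4.0]
width: 7.8
gripper_force: 60.9
```

>>> nudge_tcp --pt "0 0 2 0 0 0 0" --pt "0 0 2 0 0 0 0" --pt "0 0 2 0 0 0 0" --pt "0 0 0 0 0 0 0"

```text
clock: 16.9
eef_pos: [447.0, -112.7, 131.6]
tool_rot: [3.14, 0.0, 0.076]
force: [-3.9, 0.0, -1.6]
width: 8.0
gripper_force: 61.3
```

>>> nudge_tcp --pt "0 0 1.5 0 0 0 0" --pt "0 0 1 0 0 0 0" --pt "0 0 0 0 0 0 0" --pt "0 0 0 0 0 0 0"

```text
clock: 17.3
eef_pos: [447.1, -112.9, 130.9]
tool_rot: [3.14, -0.001, 0.076]
force: [-9.1, 1.1, 20.2]
width: 7.5
gripper_force: 64.8
```

>>> nudge_tcp --pt "0 0 -0.8 0 0 0 0" --pt "0 0 0 0 0 0 12" --pt "0 0 0 0 0 0 22" --pt "0 0 0 0 0 0 32" --pt "0 0 0 0 0 0 32" --pt "0 0 -10 0 0 0 32" --pt "0 0 -30 0 0 0 32" --pt "0 0 -40 0 0 0 32" --pt "0 0 -35 0 0 0 32" --pt "0 40 0 0 0 0 32" --pt "0 16 0 0 0 0 32" --pt "0 0 0 0 0 0 32"

```text
clock: 18.5
eef_pos: [452.0, -171.3, 246.3]
tool_rot: [3.138, -0.003, 0.072]
force: [-0.5, 0.7, -0.2]
width: 31.8
gripper_force: 0.0
```

Run:
```python
from h import *
from meas import dark
i=snap('wr5');C=saved('wr5');P,R=tool();print(P.round(1))
# charged phone top at z=166, right below
print('pred',proj(C,[[451+a,-167.3+.075*a,166.] for a in(-38,0,38)]).round(1).tolist())
q=dark(i,range(100,260,8),225,300,50);print(q.astype(int).tolist())
for r,l,rr in q: 
    w=onz(C,((l+rr)/2,r),166);print(int(r),w.round(1),R.inv().apply(w-P).round(1)[:2])
h=cv2.cvtColor(i,cv2.COLOR_BGR2GRAY);print(h[90:260:4,262].tolist())
# parked phone on left
print('parked pred',proj(C,[[447+a,-111.9+.075*a,166.] for a in(-38,0,38)]).round(1).tolist())
```

```text
[ 451.8 -169.2  245.8]
pred [[256.1, 248.8], [255.6, 199.4], [255.0, 144.8]]
[[132, 224, 239], [140, 224, 239], [148, 224, 237], [156, 249, 260], [164, 249, 261], [172, 253, 260], [180, 250, 261], [188, 224, 240], [196, 250, 260], [204, 250, 260], [212, 251, 254], [220, 251, 259], [228, 251, 259], [236, 251, 259], [244, 252, 259], [252, 224, 225]]
132 [ 496.3 -148.9  166. ] [ 45.8 -17.1]
140 [ 491.1 -149.1  166. ] [ 40.6 -17.3]
148 [ 485.8 -148.7  166. ] [ 35.3 -18.1]
156 [ 481.5 -164.9  166. ] [29.8 -2.3]
164 [ 476.1 -165.6  166. ] [24.4 -2. ]
172 [ 470.6 -167.   166. ] [18.8 -1. ]
180 [ 465.  -166.7  166. ] [13.2 -1.7]
188 [ 458.1 -151.   166. ] [  7.6 -17.9]
196 [ 453.5 -167.1  166. ] [ 1.7 -2.2]
204 [ 447.6 -167.5  166. ] [-4.2 -2.2]
212 [ 441.5 -166.1  166. ] [-10.1  -4. ]
220 [ 435.6 -168.3  166. ] [-16.2  -2.3]
228 [ 429.4 -168.7  166. ] [-22.4  -2.4]
236 [ 423.2 -169.1  166. ] [-28.6  -2.4]
244 [ 416.9 -169.9  166. ] [-35.   -2.1]
252 [ 408.9 -147.7  166. ] [-41.3 -24.8]
[138, 138, 138, 137, 137, 131, 170, 97, 156, 130, 75, 72, 86, 83, 88, 85, 86, 83, 79, 81, 85, 76, 59, 62, 66, 62, 84, 83, 93, 102, 165, 137, 134, 139, 145, 150, 148, 154, 148, 157, 193, 192, 154]
parked pred [[179.6, 249.1], [175.4, 199.5], [170.8, 144.9]]
```

>>> nudge_tcp --pt "0 -2.2 15 0.003 0.003 -0.003 32" --pt "0 0 35 0 0 0 32" --pt "0 0 35 0 0 0 32" --pt "0 0 29 0 0 0 32" --pt "0 0 0 0 0 0 32" --pt "0 0 0 0 0 0 0" --pt "0 0 0 0 0 0 0" --pt "0 0 0 0 0 0 0" --pt "0 0 0 0 0 0 0" --pt "0 0 0 0 0 0 0"

```text
clock: 19.55
eef_pos: [453.0, -166.3, 132.5]
tool_rot: [-3.141, -0.006, 0.079]
force: [-0.3, 0.8, 8.4]
width: 7.8
gripper_force: 60.3
```

>>> nudge_tcp --pt "0 0 -8 0 0 0 0" --pt "0 0 -16 0 0 0 0" --pt "0 0 -30 0 0 0 0" --pt "0 0 -36 0 0 0 0" --pt "0 0 -36 0 0 0 0" --pt "0 0 -36 0 0 0 0" --pt "0 0 -36 0 0 0 0" --pt "0 0 0 0 0 0 0" --pt "0 0 0 0 0 0 0"

```text
clock: 20.45
eef_pos: [451.0, -166.4, 329.8]
tool_rot: [-3.141, -0.005, 0.079]
force: [0.4, 0.3, -2.4]
width: 7.5
gripper_force: 59.1
```

Run:
```python
from h import *
from meas import dark
g=cv2.cvtColor(cv2.imread('pics/wr5.png'),cv2.COLOR_BGR2GRAY)
print('far',g[126:166:2,255].tolist(),'near',g[238:262:2,255].tolist())
i=snap('wr6');C=saved('wr6');P,R=tool();print(P.round(1))
q=dark(i,range(140,280,10),240,290,50)
for r,l,rr in q:
    o,d=ray(C,((l+rr)/2,r));o=R.inv().apply(o-P);d=R.inv().apply(d);t=(36-o[0])/d[0];print(int(r),l,rr,(o+d*t).round(1))
t=cam('top');I=ctrl.get_image('top');s=ctrl.get_image('scene');cv2.imwrite('pics/t6.png',I);cv2.imwrite('pics/s6.png',s)
```

```text
far [149, 41, 14, 17, 18, 11, 6, 13, 17, 9, 18, 16, 18, 13, 27, 16, 14, 19, 18, 15] near [26, 33, 27, 23, 23, 97, 180, 191, 191, 173, 146, 143]
[ 450.3 -166.2  328.7]
140 239.5 242.5 [ 36.  -15.2 110.6]
150 258.5 266.5 [36.   0.8 71.4]
160 256.5 267.5 [36.   0.4 42.3]
170 256.5 268.5 [36.   0.6 19.7]
180 255.5 268.5 [36.   0.3  1.8]
190 253.5 269.5 [ 36.    0.1 -12.9]
200 252.5 270.5 [ 36.    0.1 -25. ]
210 251.5 270.5 [ 36.   -0.1 -35.3]
220 251.5 271.5 [ 36.    0.1 -44.1]
230 250.5 271.5 [ 36.   -0.1 -51.7]
240 249.5 273.5 [ 36.    0.1 -58.4]
250 249.5 274.5 [ 36.    0.2 -64.2]
260 257.5 275.5 [ 36.    1.3 -69.4]
270 248.5 275.5 [ 36.    0.2 -74.1]
```

>>> nudge_tcp --pt "0 -30 0 0 0 0 0" --pt "0 -40 0 0 0 0 0" --pt "5 -44 0 0 0 0 0" --pt "18 -44 3 0 0 0 0" --pt "24 -42 6 0 0 0 0" --pt "25 -42 8 0 0 0 0" --pt "25 -40 8 0 0 0 0" --pt "25 -33 4 0 0 0 0" --pt "25 -25 0 0 0 0 0" --pt "0 0 0 0 0 0 0" --lines "2,3"

```text
eef_pos: [571.8, 189.6, 298.6]
tool_rot: [-3.137, -0.002, 0.085]
```

Run:
```python
from h import *
go(cradle((-.2,-140,250)),RC())
```

```text
now [571.8 189.6 298.6] rot [ 0.385 -0.382 -1.513] move: before rot [-14.   17.8  39.7] after rot [-17.9   6.7  41.5]
```

>>> nudge_tcp --pt "0 0 0 0.035 -0.0347 -0.1375 0" --pt "0 0 0 0.035 -0.0347 -0.1375 0" --pt "0 0 0 0.035 -0.0347 -0.1375 0" --pt "0 0 0 0.035 -0.0347 -0.1375 0" --pt "0 0 0 0.035 -0.0347 -0.1375 0" --pt "0 0 0 0.035 -0.0347 -0.1375 0" --pt "0 0 0 0.035 -0.0347 -0.1375 0" --pt "0 0 0 0.035 -0.0347 -0.1375 0" --pt "0 0 0 0.035 -0.0347 -0.1375 0" --pt "0 0 0 0.035 -0.0347 -0.1375 0" --pt "0 0 0 0.035 -0.035 -0.138 0" --pt "0 0 0 0 0 0 0" --lines "2,4"

```text
eef_pos: [570.6, 184.5, 298.4]
tool_rot: [-2.651, 0.002, 1.629]
force: [-0.5, 1.2, -2.2]
```

Run:
```python
from h import *
incradle();go(cradle((-.2,1,245)),RC())
```

```text
cradle [  -8.2 -127.2  290.6] roterr [-0.002 -0.    -0.005]
now [570.6 184.5 298.4] rot [-0.002 -0.    -0.005] move: before rot [128.2   7.5  45.6] after rot [128.2   8.   45.6]
```

>>> nudge_tcp --pt "30 2 10 0 0 -0.004 0" --pt "35 2 12 0 0 0 0" --pt "35 2 12 0 0 0 0" --pt "28 1.6 11 0 0 0 0" --pt "0 0 0 0 0 0 0" --pt "0 0 0 0 0 0 0" --pt "0 0 0 0 0 0 0"

```text
clock: 23.5
eef_pos: [549.9, 309.3, 257.8]
tool_rot: [-2.656, 0.003, 1.627]
force: [0.6, 0.1, -1.0]
width: 7.5
gripper_force: 59.2
```

Run:
```python
from h import *
from meas import dark
incradle();i=snap('ws7');C=saved('ws7');incradle()
h=cv2.cvtColor(i,cv2.COLOR_BGR2HSV)
print('pocket mouth/back pred',proj(C,[cradle(p) for p in((5.9,38,58),(-5.9,38,58),(5.9,27,106),(10.9,27,106),(6,56,167))]).round(1).tolist())
P,R=tool();print('phone edge pred',proj(C,[P+R.apply([37,0,z]) for z in(117,80,40)]).round(1).tolist())
c=cv2.HoughCircles(cv2.GaussianBlur(cv2.cvtColor(i,cv2.COLOR_BGR2GRAY),(3,3),0),cv2.HOUGH_GRADIENT,1,30,param1=80,param2=13,minRadius=8,maxRadius=24)
print([q for q in c[0].round(1).tolist() if 240<q[0]<290 and 60<q[1]<180])
for r in range(70,185,5):print(r,''.join('#' if h[r,c,2]>165 else 'o' if h[r,c,2]>125 else ('+' if h[r,c,2]>90 else ('-' if h[r,c,2]>55 else ' ')) for c in range(220,310)))
```

```text
cradle [ -0.5  -1.3 248.7] roterr [ 0.003 -0.    -0.006]
cradle [ -0.5  -1.4 248.9] roterr [ 0.003 -0.001 -0.006]
pocket mouth/back pred [[268.3, 122.4], [256.1, 122.5], [269.5, 142.4], [275.4, 142.3], [271.9, 114.1]]
phone edge pred [[262.8, 137.0], [262.9, 145.9], [263.0, 159.4]]
[[265.5, 114.5, 18.799999237060547]]
70 ########ooo###############################################################################
75 #########ooo##############################################################################
80 #########ooo##############################################################################
85 #########ooo##############################################################################
90 #########ooo##############################################################################
95 #################oo###########################oo##oo######################################
100 ##############################################o+++----------+--------------------
[... 829 characters left out ...]
###o+-                             
150 ooo##########ooo####################o+-        -+o#######oo+- - ---- -- -  ----     - --  
155 oooo##########ooo###################o-          -o#######oo+---  -- ----  -  -  ----------
160 ooooo########ooo####################+           -o#######oo+- -- -  ------   -------------
165 #oo##o###o#oooo####################o-            +o######oo-   --   -    --  -------------
170 o#o#o#######o#o####################+             -o######o+--- -    --  - --------        
175 #o#####o#oo##oo###################+-             -+o##oooo+- -                            
180 ##o#o#oooo##o##o#################o+               +o#####o+----              - ----------+
```

>>> nudge_tcp --pt "2 0.3 16 0.003 0 -0.006 0" --pt "0 0 25 0 0 0 0" --pt "0 0 20 0 0 0 0" --pt "0 0 8 0 0 0 0" --pt "0 0 8 0 0 0 0" --pt "0 0 8 0 0 0 0" --pt "0 0 0 0 0 0 0" --pt "0 0 0 0 0 0 0"

```text
clock: 24.35
eef_pos: [510.1, 312.3, 183.3]
tool_rot: [-2.654, -0.006, 1.635]
force: [0.7, 4.4, -0.4]
width: 7.5
gripper_force: 60.9
```

```bash
python3 -c "
from h import *
incradle()"
```

```text
cradle [ -0.5   4.1 164.3] roterr [ 0.001 -0.004  0.005]
```

>>> nudge_tcp --pt "1 0 0 0 0 0 0" --pt "0 0 0 0 0 0 0" --pt "0 0 0 0 0 0 0"

```text
clock: 24.65
eef_pos: [509.7, 312.5, 182.9]
tool_rot: [-2.653, -0.004, 1.636]
force: [1.5, 4.5, -0.0]
width: 7.7
gripper_force: 61.1
```

```bash
python3 -c "
from h import *
incradle()"
```

```text
cradle [ -0.7   4.4 163.8] roterr [ 0.    -0.002  0.004]
```

>>> nudge_tcp --pt "0 0 7 0 0 0 0" --pt "0 0 7 0 0 0 0" --pt "0 0 0 0 0 0 0" --pt "0 0 0 0 0 0 0"

```text
clock: 25.05
eef_pos: [501.7, 311.5, 169.4]
tool_rot: [-2.65, -0.002, 1.636]
force: [-0.2, 5.0, -3.8]
width: 7.3
gripper_force: 60.5
```

```bash
python3 -c "
from h import *
incradle()"
```

```text
cradle [ -1.4   3.9 148.1] roterr [-0.003 -0.     0.004]
```

>>> nudge_tcp --pt "1.5 0 7 0 0 0 0" --pt "0 0 7 0 0 0 0" --pt "0 0 0 0 0 0 0" --pt "0 0 0 0 0 0 0"

```text
clock: 25.45
eef_pos: [495.2, 311.7, 157.2]
tool_rot: [-2.65, -0.001, 1.636]
force: [-0.7, 2.7, -3.6]
width: 7.4
gripper_force: 60.4
```

```bash
python3 -c "
from h import *
incradle()"
```

```text
cradle [ -1.3   4.5 134.2] roterr [-0.003  0.001  0.004]
```

>>> nudge_tcp --pt "0.5 0 6 0 0 0 0" --pt "0 0 5 0 0 0 0" --pt "0 0 2 0 0 0 0" --pt "0 0 0 0 0 0 0" --pt "0 0 0 0 0 0 0"

```text
clock: 25.95
eef_pos: [489.7, 311.9, 146.3]
tool_rot: [-2.651, -0.001, 1.636]
force: [-1.2, 1.4, -2.0]
width: 8.0
gripper_force: 60.5
```

>>> nudge_tcp --pt "0 0 1.5 0 0 0 0" --pt "0 0 1 0 0 0 0" --pt "0 0 0 0 0 0 0" --pt "0 0 0 0 0 0 0"

```text
clock: 26.35
eef_pos: [488.7, 312.1, 144.1]
tool_rot: [-2.652, -0.002, 1.636]
force: [0.3, 0.2, -1.3]
width: 7.5
gripper_force: 60.7
```

```bash
python3 -c "
from h import *
incradle()"
```

```text
cradle [ -0.9   5.2 119.7] roterr [-0.001  0.     0.004]
```

>>> nudge_tcp --pt "0 0 1 0 0 0 0" --pt "0 0 1 0 0 0 0" --pt "0 0 0 0 0 0 0" --pt "0 0 0 0 0 0 0"

```text
clock: 26.75
eef_pos: [488.4, 312.2, 143.2]
tool_rot: [-2.653, -0.002, 1.636]
force: [2.8, -1.2, 4.4]
width: 7.3
gripper_force: 61.6
```

```bash
python3 -c "
from h import *
incradle()"
```

```text
cradle [ -0.8   5.4 118.7] roterr [ 0.    -0.001  0.004]
```

>>> nudge_tcp --pt "0 0 1 0 0 0 0" --pt "0 1.5 0.3 0 0 0 0" --pt "0 1 0 0 0 0 0" --pt "0 0 0 0 0 0 0" --pt "0 0 0 0 0 0 0"

```text
clock: 27.25
eef_pos: [489.5, 312.4, 142.6]
tool_rot: [-2.652, -0.003, 1.636]
force: [2.7, -2.9, 13.5]
width: 7.6
gripper_force: 62.9
```

```bash
python3 -c "
from h import *
incradle()"
```

```text
cradle [  0.4   5.6 118.7] roterr [-0.001 -0.001  0.004]
```

>>> nudge_tcp --pt "0 0 -0.6 0 0 0 0" --pt "0 0 0 0 0 0 12" --pt "0 0 0 0 0 0 20" --pt "0 0 0 0 0 0 34" --pt "0 0 0 0 0 0 34" --pt "0 0 0 0 0 0 34" --lines "2,5"

```text
eef_pos: [489.5, 312.5, 140.4]
tool_rot: [-2.651, -0.002, 1.636]
force: [0.6, 0.4, -0.1]
width: 34.0
```

>>> nudge_tcp --pt "0 0 -10 0 0 0 34" --pt "0 0 -30 0 0 0 34" --pt "0 0 -40 0 0 0 34" --pt "0 0 -38 0 0 0 34" --pt "0 0 0 0 0 0 34" --pt "0 0 0 0 0 0 34" --lines "2,5"

```text
eef_pos: [545.6, 316.2, 245.6]
tool_rot: [-2.654, -0.003, 1.636]
force: [0.4, 0.4, -1.6]
width: 33.8
```

Run:
```python
from h import *
incradle();i=snap('ws8');C=saved('ws8')
g=cv2.cvtColor(i,cv2.COLOR_BGR2GRAY)
M=Ro.from_euler('z',STAND['yaw'])*Ro.from_euler('y',np.deg2rad(28))
def oncz(uv,z):
    o,d=ray(C,uv);o=M.inv().apply(o-[STAND['x'],STAND['y'],38]);d=M.inv().apply(d);return (o+d*(z-o[2])/d[2]).round(1)
for y in(-30,-15,0,15,30):
    u,v=proj(C,cradle((1.65,y,152)))[0];r=int(round(v));c0=int(u)-25
    m=(g[r,c0:c0+50]<55).astype(int);d=np.diff(np.r_[0,m,0]);s=np.where(d==1)[0];e=np.where(d==-1)[0];k=np.argmax(e-s);l,rr=c0+s[k]-.5,c0+e[k]-.5
    print(y,r,l,rr,oncz((l,r),152),oncz((rr,r),152))
u0=int(proj(C,cradle((1.65,0,152)))[0,0]);a=[int(proj(C,cradle((1.65,y,152)))[0,1]) for y in(50,-50)];print(u0,a,g[a[0]:a[1]:2,u0].tolist(),[oncz((u0,r),152)[1] for r in(a[0],a[1])])
print(proj(C,[cradle((1.65,y,152)) for y in(-38,38)]).round(1).tolist())
```

```text
cradle [  1.7   5.8 236.1] roterr [ 0.001 -0.002  0.004]
-30 243 256.5 265.5 [ -2.7 -29.9 152. ] [  3.9 -29.9 152. ]
-15 224 256.5 266.5 [ -2.6 -14.8 152. ] [  4.6 -14.7 152. ]
0 205 256.5 267.5 [-2.60e+00 -1.00e-01  1.52e+02] [ 5.20e+00 -1.00e-01  1.52e+02]
15 185 256.5 268.5 [ -2.6  14.7 152. ] [  5.8  14.7 152. ]
30 164 257.5 268.5 [ -1.9  29.7 152. ] [  5.6  29.7 152. ]
262 [134, 267] [86, 87, 65, 23, 18, 2, 12, 11, 18, 9, 25, 13, 18, 8, 0, 16, 17, 13, 21, 36, 51, 43, 45, 54, 51, 46, 39, 37, 41, 27, 12, 20, 41, 44, 25, 30, 33, 14, 22, 30, 51, 20, 14, 19, 13, 15, 15, 15, 24, 38, 34, 19, 14, 9, 16, 4, 12, 108, 169, 176, 173, 172, 164, 160, 161, 161, 162] [np.float64(50.1), np.float64(-49.9)]
[[262.4, 252.8], [262.7, 151.9]]
```

>>> nudge_tcp --pt "0 0 0 0 0 0.142 30" --pt "0 0 0 0 0 0.142 30" --pt "0 0 0 0 0 0.142 30" --pt "0 0 0 0 0 0.142 30" --pt "0 0 0 0 0 0.142 30" --pt "0 0 0 0 0 0.142 30" --pt "0 0 0 0 0 0.142 30" --pt "0 0 0 0 0 0.142 30" --pt "0 0 0 0 0 0.142 30" --pt "0 0 0 0 0 0.142 30" --pt "0 0 0 0 0 0.142 30" --pt "0 0 0 0 0 0.142 30" --lines "2,3"

```text
eef_pos: [543.8, 315.5, 243.5]
tool_rot: [3.069, 0.488, -0.091]
```

Run:
```python
from h import *
incradle();go(cradle((-63.4,65,232)),RC()*Ro.from_rotvec([0,0,1.7]))
print(ctrl.read_state()['qpos'].round(2))
i=snap('wk3');C=saved('wk3');M=Ro.from_euler('z',STAND['yaw'])*Ro.from_euler('y',np.deg2rad(28))
c=cv2.HoughCircles(cv2.GaussianBlur(cv2.cvtColor(i,cv2.COLOR_BGR2GRAY),(3,3),0),cv2.HOUGH_GRADIENT,1,20,param1=80,param2=12,minRadius=8,maxRadius=24)
for q in c[0]:
    o,d=ray(C,q[:2]);o=M.inv().apply(o-[STAND['x'],STAND['y'],38]);d=M.inv().apply(d)
    for z in(167,194):
        r=o+d*(z-o[2])/d[2]
        if 40<np.hypot(r[0]-6,r[1]-56)<95 or np.hypot(r[0]-6,r[1]-56)<8:print(q.round(1),z,r.round(1))
print(proj(C,cradle((-63.4,65,194))).round(1))
```

```text
cradle [  1.1   5.2 233.3] roterr [-0.003  0.004 -1.706]
now [543.8 315.5 243.5] rot [ 0.001  0.004 -0.006] move: before rot [-72.  -50.5   1.6] after rot [-71.7 -51.    1.3]
[-0.44  0.87 -0.06  1.09 -0.15  1.63 -2.11]
[238.5 324.5  23.4] 194 [-67.9  29.9 194. ]
[234.5 344.5  18.8] 194 [-83.2  35.  194. ]
[263.5 315.5  22.3] 194 [-63.2  13.  194. ]
[185.5 205.5  13. ] 167 [  7.6  54.6 167. ]
[149.5 346.5  22.3] 194 [-77.   90.6 194. ]
[244.5 187.5  22.1] 167 [ 14.6  14.6 167. ]
[244.5 187.5  22.1] 194 [ 22.9  12.  194. ]
[302.5 162.5  15. ] 167 [ 25.9 -24.  167. ]
[302.5 162.5  15. ] 194 [ 32.7 -21.5 194. ]
[237.5 165.5  17.8] 167 [ 29.5  16.7 167. ]
[237.5 165.5  17.8] 194 [ 35.9  13.9 194. ]
[209.5 315.5  17.6] 167 [-78.9  54.8 167. ]
[209.5 315.5  17.6] 194 [-58.5  47.  194. ]
[ 73.5 300.5  18.8] 194 [-35.8 129.2 194. ]
[313.5 184.5   9.4] 167 [ 10.5 -29.5 167. ]
[313.5 184.5   9.4] 194 [ 19.3 -26.3 194. ]
[[183.4 325. ]]
```

>>> nudge_tcp --pt "-24 -17 0 0 0 0 30" --pt "-24 -17 0 0 0 0 30" --pt "-24 -17 0 0 0 0 30" --pt "0 0 0 0 0 0 30" --pt "0 0 0 0 0 0 30" --lines "2,3"

```text
eef_pos: [483.3, 372.1, 274.9]
tool_rot: [3.073, 0.486, -0.081]
```

Run:
```python
from h import *
incradle()
M=Ro.from_euler('z',STAND['yaw'])*Ro.from_euler('y',np.deg2rad(28))
snap('wk4')
for n,w in(('wk2',(240,235,310,310)),('wk4',(225,180,310,260))):
    C=saved(n);g=cv2.cvtColor(cv2.imread(f'pics/{n}.png'),cv2.COLOR_BGR2GRAY);x0,y0,x1,y1=w
    print(n,'pred',proj(C,cradle((-63.4,65,194))).round(1))
    c=cv2.HoughCircles(cv2.GaussianBlur(g[y0:y1,x0:x1],(3,3),0),cv2.HOUGH_GRADIENT,1,15,param1=50,param2=9,minRadius=9,maxRadius=24)
    for q in c[0][:5]:
        uv=q[:2]+[x0,y0];o,d=ray(C,uv);o=M.inv().apply(o-[STAND['x'],STAND['y'],38]);d=M.inv().apply(d);r=o+d*(194-o[2])/d[2];print(uv,q[2],r.round(1),'radius',np.hypot(r[0]-6,r[1]-56).round(1),'ang',np.arctan2(6-r[0],56-r[1]).round(2))
```

```text
cradle [-63.8  65.5 234.4] roterr [-1.000e-03  2.000e-03 -1.697e+00]
wk2 pred [[283.8 274.4]]
[277.5 278.5] 21.0 [-64.7  67.8 194. ] radius 71.7 ang 1.74
[266.5 307.5] 15.8 [-77.4  75.  194. ] radius 85.5 ang 1.79
[289.5 305.5] 11.8 [-78.4  65.4 194. ] radius 84.9 ang 1.68
[271.5 245.5] 14.7 [-49.8  67.3 194. ] radius 56.9 ang 1.77
wk4 pred [[262.6 220.2]]
[257.5 217.5] 14.4 [-61.3  67.7 194. ] radius 68.4 ang 1.74
[275.5 187.5] 11.0 [-44.6  55.3 194. ] radius 50.6 ang 1.56
```

>>> nudge_tcp --pt "0 -2.2 10 0 0 0 30" --pt "0 0 26 0 0 0 30" --pt "0 0 26 0 0 0 30" --pt "0 0 0 0 0 0 26" --pt "0 0 0 0 0 0 26" --lines "2,6"

```text
eef_pos: [455.6, 371.8, 220.1]
tool_rot: [3.072, 0.486, -0.085]
force: [-0.8, -0.2, 1.3]
width: 25.8
gripper_force: 0.0
```

```bash
python3 -c "
from h import *
incradle()"
```

```text
cradle [-62.5  66.9 173. ] roterr [-1.000e-03  2.000e-03 -1.701e+00]
```

>>> nudge_tcp --pt "1 9.8 0 0 0 -0.14 26" --pt "1 9.8 0 0 0 -0.14 26" --pt "1 9.8 0 0 0 -0.14 26" --pt "1 9.8 0 0 0 -0.14 26" --pt "1 9.8 0 0 0 -0.14 26" --pt "1 9.8 0 0 0 -0.14 26" --pt "0 0 0 0 0 0 26" --lines "2,6"

```text
eef_pos: [477.3, 317.3, 212.2]
tool_rot: [-2.808, 0.363, 0.831]
force: [0.3, -0.1, -1.0]
width: 26.0
gripper_force: 0.0
```

```bash
python3 -c "
from h import *
incradle()"
```

```text
cradle [-42.7  11.2 174.6] roterr [ 0.    -0.003 -0.863]
```

>>> nudge_tcp --pt "-0.2 9.8 0.3 0 0 -0.14 26" --pt "-0.2 9.8 0.3 0 0 -0.14 26" --pt "-0.2 9.8 0.3 0 0 -0.14 26" --pt "0 9.8 0.3 0 0 -0.14 26" --pt "0 9.8 0 0 0 -0.14 26" --pt "0 6 0 0 0 -0.08 26" --pt "0 0 0 0 0 0 26" --lines "2,6"

```text
eef_pos: [517.3, 293.7, 189.2]
tool_rot: [-2.654, 0.038, 1.557]
force: [0.3, 0.1, -0.2]
width: 25.9
gripper_force: 0.0
```

```bash
python3 -c "
from h import *
incradle()"
```

```text
cradle [  2.1 -14.9 172.4] roterr [-0.    -0.002 -0.084]
```

>>> nudge_tcp --pt "0 2 0 0 0 -0.04 26" --pt "0 1.5 0 0 0 -0.04 26" --pt "0 1 0 0 0 0 26" --pt "0 0 0 0 0 0 26" --pt "0 0 0 0 0 0 26" --lines "2,6"

```text
eef_pos: [520.1, 294.1, 187.5]
tool_rot: [-2.653, 0.0, 1.631]
force: [-0.5, -0.6, -0.4]
width: 26.0
gripper_force: 0.0
```

>>> nudge_tcp --pt "0 1 0 0 0 0 26" --pt "0 0 0 0 0 0 26" --pt "0 0 0 0 0 0 26" --lines "2,6"

```text
eef_pos: [520.9, 294.0, 186.8]
tool_rot: [-2.652, -0.0, 1.632]
force: [0.1, 0.1, -0.8]
width: 26.0
gripper_force: 0.1
```

```bash
python3 -c "
from h import *
incradle()"
```

```text
cradle [  6.4 -14.8 171.9] roterr [-0.001 -0.001 -0.   ]
```

>>> nudge_tcp --pt "0 1 0 0 0 0 26" --pt "0 1 0 0 0 0 26" --pt "0 0 0 0 0 0 26" --pt "0 0 0 0 0 0 26" --lines "2,6"

```text
eef_pos: [522.0, 294.0, 186.1]
tool_rot: [-2.65, -0.0, 1.633]
force: [-3.5, -1.6, 3.1]
width: 25.9
gripper_force: 2.1
```

>>> nudge_tcp --pt "0 1 0 0 0 0 26" --pt "0 0 0 0 0 0 26" --pt "0 0 0 0 0 0 26" --lines "2,6"

```text
eef_pos: [522.1, 294.0, 186.0]
tool_rot: [-2.649, 0.0, 1.634]
force: [-4.8, -2.7, 5.2]
width: 26.1
gripper_force: 3.6
```

```bash
python3 -c "
from h import *
incradle()"
```

```text
cradle [  7.8 -14.9 171.8] roterr [-0.004  0.     0.001]
```

The bar is against its stop. I back off to centre, retract and verify everything numerically.

>>> nudge_tcp --pt "0 -4 0 0 0 0 30" --pt "0 -1.5 0 0 0 0 32" --pt "0 0 -20 0 0 0 32" --pt "0 0 -30 0 0 0 32" --pt "0 0 -25 0 0 0 32" --pt "0 0 0 0 0 0 32" --pt "0 0 0 0 0 0 32" --lines "2,6"

```text
eef_pos: [554.2, 296.1, 253.7]
tool_rot: [-2.653, -0.001, 1.632]
force: [-0.2, 0.3, -0.8]
width: 32.0
gripper_force: 0.0
```

Run:
```python
from h import *
incradle();i=snap('wk9');C=saved('wk9');g=cv2.GaussianBlur(cv2.cvtColor(i,cv2.COLOR_BGR2GRAY),(3,3),0)
M=Ro.from_euler('z',STAND['yaw'])*Ro.from_euler('y',np.deg2rad(28))
print('pred',proj(C,cradle((3,-14,194))))
c=cv2.HoughCircles(g,cv2.HOUGH_GRADIENT,1,30,param1=80,param2=13,minRadius=8,maxRadius=24)
for q in c[0]:
    if 235<q[0]<290 and 60<q[1]<260:
        o,d=ray(C,q[:2]);o=M.inv().apply(o-[STAND['x'],STAND['y'],38]);d=M.inv().apply(d);z=194 if q[1]>160 else 167;r=o+d*(z-o[2])/d[2];print(q.round(1),r.round(1),'ang',np.arctan2(6-r[0],56-r[1]).round(3))
# scene check: parked phone and stand phone vs start
T,S=cam('top'),cam('scene');a=ctrl.get_image('scene');t=ctrl.get_image('top');cv2.imwrite('pics/s9.png',a);cv2.imwrite('pics/t9.png',t)
gs=cv2.cvtColor(a,cv2.COLOR_BGR2HSV)
rk=Ro.from_euler('z',-np.pi/2+.075)
for nm,x in(('middle',0),('charged bay',56)):
    P=[rk.apply([x,y,z])+[447.2,-112,0] for y in(-28,-12,0,12,28) for z in(155,130,105)]
    uv=proj(S,P).round().astype(int);print(nm,[int(gs[v,u,2]) for u,v in uv])
    P=[rk.apply([x,y,166])+[447.2,-112,0] for y in(-20,0,20)];print('corners scene',proj(S,[rk.apply([x,y,z])+[447.2,-112,0] for y in(-38,38) for z in(166,)]).round(1).tolist())
d=cv2.absdiff(cv2.imread('pics/top0.png'),t).max(2);m=(cv2.medianBlur(d,3)>45).astype('uint8');n,l,st,ce=cv2.connectedComponentsWithStats(m)
print('top changes',[s.tolist() for s in st[1:] if s[4]>8 and s[1]<262])
```

```text
cradle [  4.4 -14.7 246.6] roterr [ 0.    -0.001 -0.   ]
pred [[260.55534689 212.54153303]]
[258.5 209.5  14.1] [  1.7 -12.  194. ] ang 0.062
[264.5  91.5  13.2] [  5.6  56.7 167. ] ang 2.616
[241.5 117.5  22.1] [ -9.2  40.7 167. ] ang 0.782
middle [19, 20, 10, 24, 23, 22, 24, 13, 18, 19, 16, 13, 22, 20, 16]
corners scene [[295.4, 181.4], [274.6, 171.7]]
charged bay [78, 77, 78, 171, 80, 55, 148, 171, 30, 195, 169, 36, 133, 180, 40]
corners scene [[305.0, 171.8], [284.5, 162.6]]
top changes [[80, 70, 22, 35, 395], [121, 82, 5, 5, 10], [80, 87, 15, 22, 72], [98, 90, 149, 169, 6117], [193, 158, 21, 21, 368], [162, 167, 14, 12, 51], [222, 179, 13, 10, 47], [198, 188, 12, 16, 136], [211, 191, 15, 16, 93], [141, 198, 5, 2, 10], [294, 203, 8, 24, 114], [277, 204, 7, 23, 88], [207, 233, 15, 15, 174], [312, 245, 130, 12, 1019], [194, 259, 61, 111, 3404]]
```

Run:
```python
from h import *
a,b=cv2.imread('pics/scene0.png'),cv2.imread('pics/s9.png')
for n,(x,y,w,h) in dict(box3=(174,210,32,30),mist=(212,204,20,42),ink=(246,246,22,26),markb=(170,192,34,28),marka=(180,304,40,42),box1=(98,258,38,34),tape=(308,180,20,16)).items():
    r=cv2.matchTemplate(b[y-12:y+h+12,x-12:x+w+12],a[y:y+h,x:x+w],cv2.TM_CCOEFF_NORMED);_,v,_,l=cv2.minMaxLoc(r);print(n,round(v,2),(l[0]-12,l[1]-12))
S=cam('scene');rk=Ro.from_euler('z',-np.pi/2+.075);g=cv2.cvtColor(b,cv2.COLOR_BGR2GRAY);g0=cv2.cvtColor(a,cv2.COLOR_BGR2GRAY)
for nm,G,x in(('start charged',g0,56),('parked',g,0)):
  for y in(-20,0,20):
    z=np.arange(150,185,2);uv=proj(S,[rk.apply([x,y,k])+[447.2,-112,0] for k in z]).round().astype(int);v=np.array([int(G[q,p]) for p,q in uv]);print(nm,y,'top z~',z[np.argmax(v>70)] if (v>70).any() else None)
```

```text
box3 0.9 (0, 0)
mist 0.91 (0, 0)
ink 0.99 (0, 0)
markb 0.95 (0, 0)
marka 0.99 (0, 0)
box1 0.97 (0, 0)
tape 1.0 (0, 0)
start charged -20 top z~ 164
start charged 0 top z~ 164
start charged 20 top z~ 164
parked -20 top z~ 166
parked 0 top z~ 168
parked 20 top z~ 164
```

All bystanders are unmoved, the parked phone is seated at the same height as the charged one was, and the bar is closed. Handing in.

```bash
python3 -c "
from cell import ctrl
print(ctrl.finish_job())"
```

```text
the job is handed in; nothing more can be done
None
```

The job is handed in, with no verdict returned: by my last measurements the charged phone is seated in the stand with its screen to the front, the lock bar is closed against its stop, the run-down phone is parked in the rack's middle bay, and no bystander I checked had moved (the ink pad, the stamp and the power bank's final position were not checked).

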